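Kit a two-layer press brake tooling case

TASK

Pack the blue tooling case: stand the steel radius punch, flange down, in the empty cavity of the bottom layer, next to the green tip holder; then fit the aluminium divider tray, handle up, so that it lies flat and fully home on the ledge inside the case; then lay the copper drift in the nest on the tray. Set each piece down gently rather than dropping it, leave the green tip holder in its cavity, and leave the other things on the plate where they are.

Things in the scene. Friction and masses are not known exactly. Their poses are not given: they have to be found in the camera images.
- case: Blue open-topped tooling case, fixed, outside 168 (x) x 198 (y) x 74 mm high; origin at the centre of its underside. White insert inside (top at 16 mm) with two equal cavities, each 112 (x) x 42 (y) mm, 10 mm deep, centred at x = 0, y = +42 and -42 mm. Inside 130 x 160 mm below the ledge, 150 x 180 mm above it; the top 12 mm of the rim flares out 6 mm all round.
- seat (a point): Point on the case's axis at the height of the ledge (56 mm above the case's origin), axes as the case's. The divider tray rests on this ledge, centred on this point, long side along y, either half turn.
- empty_cavity (a point): Centre of the top of the black rubber pad (3 mm thick) that lines the empty cavity (on either side of the case); 9 mm above the case's origin, axes as the case's; the cavity's 112 mm length is along x, its 42 mm width along y. Its walls stand 7 mm above the pad.
- holder_c (a point): Centre of the green tip holder, a block 100 (x) x 34 (y) x 41 mm high with four brass tips on top; it stands loose in the other cavity of the case and stays there. Its top is 47 mm above the case's origin.
- punch_c (a point): Centre of the steel radius punch (20.5 mm above its underside): 100 mm long (x), 41 mm high. Flange 34 mm wide (y) and 10 mm high at the bottom; above it a body 22 mm wide with upright flat sides from 10 to 30 mm, topped by a round nose of 11 mm radius. About 0.7 kg. Stands upright on its flange.
- divider_c (a point): Middle of the aluminium divider tray, 19 mm above its underside. Plate 142 (x) x 172 (y) x 6 mm, lying flat; yellow bridge handle in the middle: top bar 70 mm long (x), 12 mm wide (y), from 24 to 38 mm above the underside, feet at its ends. About 0.45 kg. 4 mm of play on each side in the case; same outline after a half turn.
- nest (a point): Centre of the nest for the drift, on the upper face of the divider tray (6 mm above its underside), 46 mm to the +y side of the tray's middle, axes as the tray's. The nest is 122 (x) x 32 (y) mm inside low ribs 6 mm high and 5 mm thick.
- drift_c (a point): Centre of the copper drift, a rectangular bar 110 (x) x 24 (y) x 24 mm high, about 0.5 kg, lying flat.
- die: Bystander: steel V die block 80 x 140 x 60 mm with a large red knob on its +y end (reaching 124 mm from the origin along +y); origin at the centre of the block's underside. About 3.5 kg, loose.
- bar: Bystander: ground steel parallel bar 150 (x) x 16 (y) x 30 mm high, loose; origin at the centre of its underside.
- wrench: Bystander: steel wrench about 170 mm long lying along its x, loose, low.
- hammer: Bystander: hammer about 260 mm long lying along its x, loose.
- oilcan: Bystander: yellow oil can, 56 mm diameter, 110 mm high, loose; origin at the centre of its underside.
- vblock: Bystander: dark steel V block 60 x 60 x 44 mm, loose; origin at the centre of its underside.

How it is judged:
By the outcome, as a careful person would: the job done as asked, in the order asked, and still so for the second after the job is handed in, with the robot touching nothing.
It also fails if it takes over 72 s, if anything falls off the work surface, if the arm or the gripper's body presses on something with over 40 N, if the wrist force passes 120 N, or if a joint passes its speed limit or range.

ROBOT

A 7-joint arm with a two-finger parallel gripper is mounted at the origin on the work surface. World frame = base frame: x ahead of the robot, y to its left, z up, the work surface at z = 0. Lengths are in mm, angles in rad, forces in N, time in s.
With the tool pointing down it reaches from about 350 to 900 mm from the base axis. Payload 19.9 kg.
Tool frame: the origin (TCP) lies on the centre line of the jaws, within the pads' length; the fingertips stand 8 mm ahead of it and the grasp point (between the pads) lies 11 mm behind it; z points along the fingers, y is the line along which they close (so a half turn about z gives the same grasp; the last joint's range is limited). The gripper opens to 85 mm and grips with 20 to 120 N. Pads are 22 mm wide; open, the fingers measure 114 mm over their backs; the gripper's body (76 mm by 85 mm) begins 54 mm behind the grasp point. The pads swing forward as they close: fully open they stand 13 mm farther back than shut.
Start: joints at [-1.143, 0.417, -0.01, 1.614, 0.005, 1.111, -0.053], TCP at [282.372, 557.554, 215.86] pointing down, gripper open.
Joint ranges: [-2.81, 2.81], [-0.39, 2.02], [-1.27, 1.25], [0.06, 2.57], [-1.19, 4.33], [0.19, 2], [-2.82, 2.82]. Speed limits (rad/s): [1.89, 1.89, 2.39, 2.39, 3.01, 3.01, 3.01].

INTERFACE

Orientations are given as [roll, pitch, yaw] about the fixed x, y, z axes, in that order (R = Rz(yaw) Ry(pitch) Rx(roll)).
In Python, from bench import arm, read_camera, calibration, job_done gives the robot as it stands. The module is installed in compiled form; this text tells all that it offers.
- The arm moves only by the shell command python3 -m handwheel 'ROWS'. ROWS is JSON, a list of rows, each an object of numbers: "wx", "wy", "wz": the turn, a rotation vector about the world's x, y, z in degrees; "dx", "dy", "dz": the shift along the world's x, y, z in mm; "gripper": the finger opening in mm, from 0 to 85.4. In form: [{"wx": .., "wy": .., "wz": .., "dx": .., "dy": .., "dz": .., "gripper": ..}, ...]. A call has 1 to 5 rows; each row shifts and turns the commanded pose from where the row before left it; what a row does not reach is not made up. A row lasts 1/12 s, in which the tool goes at most 41.7 mm and 7.16 degrees, less where a joint would pass 70% of its speed; a pose out of reach is approached as far as the arm can. A call is refused whole if a number of a shift passes 41.7 or a number of a turn 7.16, either way. A call with a gripper value outside its range is refused whole. The fingers move at their own pace and stop on an object; the grip force is fixed at half the most. Time passes only in rows, so rows that do not move let the fingers close. It gives the time, the measured TCP pose, the force, the opening and the grip force at its end, in the units of the state.
- arm.get_state(): the state, without advancing time (a new reading comes with each control period).
- read_camera(name): name is "scene" or "top"; returns (picture, depth): 384x512x3 uint8, red, green, blue; 384x512 float32, mm along the optical axis (not along the pixel's ray), 0 where there is no reading.
- calibration(name): a dict with "camera_matrix" (3x3 intrinsics, pixels), "dist_coeffs" ([k1, k2, p1, p2, k3] as OpenCV has them; the pictures are not rectified), "world_to_cam" (4x4, takes a point from world to camera coordinates). Camera axes: x right, y down, z forward; pixel columns grow to the right and rows downward; lengths in mm; the calibration is good to about 2 mm. A picture is of the moment at which its call begins. calibration takes no time and is no camera call.
- job_done(): hands the job in; it is judged then, once.
The state is a dict: "clock": time; "q": joint angles; "joint_velocities": joint speeds; "effort": joint torques, N m; "eef_pos": TCP position; "orientation": TCP orientation; "ft_force": force on the tool from outside, world axes, zero at the start; "ft_torque": the same for the moment, N m; "opening": finger opening in mm; "finger_force": force on a finger pad.
Only numpy, scipy, OpenCV 4.12 (cv2) and the standard library are available. Lean on these libraries where they do the work, as an engineer would, in place of code of your own. Each camera call takes 0.05 s, during which the arm holds its last target. There are 200 camera calls.

## Working session

There is one attempt and no reset: what is moved stays moved. The work goes in short steps, Python scripts to look and compute and a shell command to move; the robot and the scene stay as the last step left them, time stands still between calls to the robot, and variables do not carry over. Pictures are saved under pics/ and viewed, at most 10 in all, crops included, and the job is handed in when it is done.

```bash
mkdir -p pics; cat > h.py <<'E'
import numpy as np,cv2
from bench import arm,read_camera,calibration,job_done
def px2w(name,uv,depth=None,z=None):
    c=calibration(name);K=np.array(c["camera_matrix"],float);d=np.array(c["dist_coeffs"],float);T=np.array(c["world_to_cam"],float)
    p=cv2.undistortPoints(np.array([[uv]],float),K,d)[0,0];r=np.array([p[0],p[1],1.]);Ti=np.linalg.inv(T)
    if z is not None:
        o=Ti[:3,3];v=Ti[:3,:3]@r;return o+v*(z-o[2])/v[2]
    return Ti[:3,:3]@(r*depth)+Ti[:3,3]
def cloud(name,D):
    c=calibration(name);K=np.array(c["camera_matrix"],float);d=np.array(c["dist_coeffs"],float);Ti=np.linalg.inv(np.array(c["world_to_cam"],float))
    h,w=D.shape;g=np.stack(np.meshgrid(np.arange(w),np.arange(h)),-1).reshape(-1,1,2).astype(float)
    p=cv2.undistortPoints(g,K,d)[:,0].reshape(h,w,2);P=np.dstack([p,np.ones((h,w))])*D[...,None]
    return P@Ti[:3,:3].T+Ti[:3,3]
E
python3 - <<'E'
from h import *
for n in("top","scene"):
    im,D=read_camera(n);np.savez(f"pics/{n}0.npz",im=im,D=D)
    cv2.imwrite(f"pics/{n}0.png",cv2.resize(im[...,::-1],(800,600),interpolation=cv2.INTER_CUBIC))
    print(n,np.linalg.inv(calibration(n)["world_to_cam"]).round(2).tolist())
print(arm.get_state())
E
```

```text
top [[-0.02, -0.99, 0.11, 431.45], [-1.0, 0.02, -0.01, 21.65], [0.01, -0.11, -0.99, 1037.82], [0.0, 0.0, 0.0, 1.0]]
scene [[0.72, 0.48, -0.5, 1062.3], [0.7, -0.49, 0.52, -485.93], [0.0, -0.73, -0.69, 721.16], [0.0, 0.0, 0.0, 1.0]]
{'clock': 0.1, 'q': array([-1.14348547,  0.41795373, -0.01029949,  1.61412509,  0.00471139,
        1.11071356, -0.05300606]), 'joint_velocities': array([ 0.00033764, -0.00174397,  0.00174726, -0.00081151,  0.00126493,
       -0.00117371, -0.00078408]), 'effort': array([ 5.93487366e-04, -8.65815568e+01,  6.80195410e-01, -4.35652256e+01,
        1.91796926e-02,  4.88109828e-03, -6.92681965e-05]), 'eef_pos': array([282.25031365, 557.25188654, 215.29357441]), 'orientation': array([-3.14042065e+00,  1.00843521e-04,  2.67278568e+00]), 'ft_force': array([ 0.4651505 ,  0.23256163, -0.8162662 ]), 'ft_torque': array([ 0.00521124, -0.05056806, -0.0532696 ]), 'finger_force': 0.0, 'opening': 85.59709709584891}
```

View pics/top0.png

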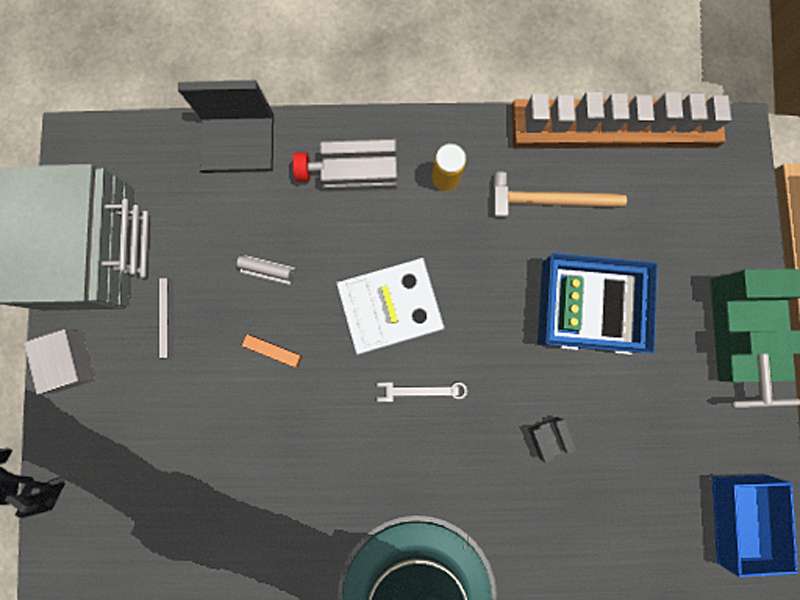

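View pics/scene0.png

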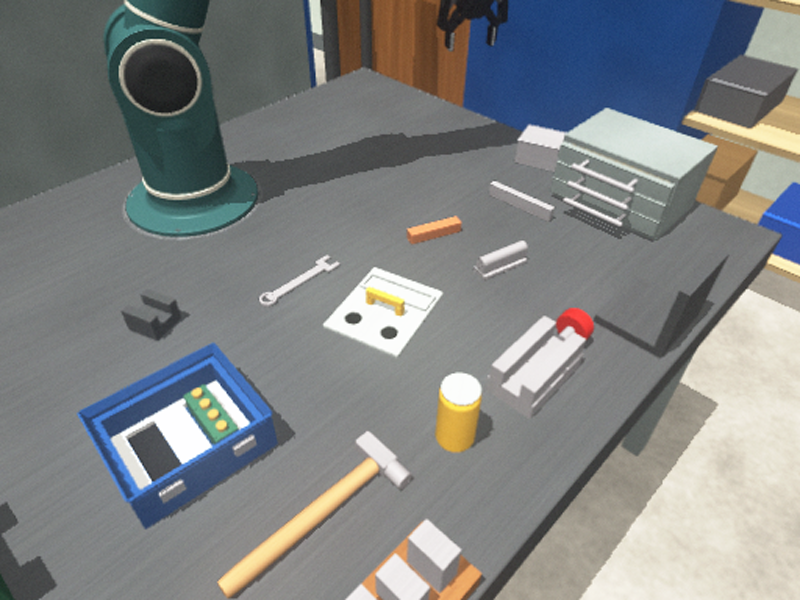

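The top view (800x600 scale) shows: punch at (265,268), drift (271,350), tray (390,306) with its nest on the left (+y), and case (600,304). The case's empty black cavity is on the right (-y) and the green holder is at (572,303). Next I fit each one from the depth cloud.

```bash
python3 - <<'E'
from h import *
f=np.load("pics/top0.npz");D=f["D"];im=f["im"].astype(int);P=cloud("top",D)
s=1.5625
def box(u0,v0,u1,v1):
    m=np.zeros(D.shape,bool);m[int(v0/s):int(v1/s),int(u0/s):int(u1/s)]=1;return m&(D>0)
def fit(n,m):
    p=P[m];r=cv2.minAreaRect(p[:,:2].astype(np.float32));(cx,cy),(a,b),t=r
    if a<b:a,b,t=b,a,t-90
    t=(t+90)%180-90
    print(n,m.sum(),"c",round(cx,1),round(cy,1),"size",round(a,1),round(b,1),"long-axis deg",round(t,1),"z",np.percentile(p[:,2],[5,50,95]).round(1),"mean",p[:,:2].mean(0).round(1))
z=P[...,2];R,G,B=im[...,0],im[...,1],im[...,2]
print("table z",np.median(z[box(200,400,300,440)]))
b=box(225,240,305,295);fit("punch all",b&(z>5));fit("punch nose",b&(z>25))
b=box(230,320,310,375);fit("drift",b&(z>15));fit("drift col",b&(R>B+60)&(z>15))
b=box(325,245,455,365);fit("tray",b&(z>3)&(R>120));fit("handle",b&(R>B+80)&(z>22))
fit("ribs",b&(z>8.5)&(abs(R-B)<40))
b=box(530,245,670,365);fit("case rim",b&(z>66));fit("case blue",b&(B>R+40)&(z>40))
fit("green",b&(G>R+20)&(G>B+15)&(z>35));fit("black",b&(R<45)&(B<45)&(z<20)&box(600,270,640,345))
fit("insert",b&(R>150)&(B>150)&(z<30)&(z>5)&box(550,260,645,350))
E
```

```text
table z 0.1283958294969807
punch all 414 c 626.3 277.2 size 124.6 92.4 long-axis deg -86.7 z [ 7.3 35.9 42.2] mean [609.1 271.8]
punch nose 269 c 611.2 273.8 size 100.9 21.9 long-axis deg 75.0 z [31.1 39.1 42.7] mean [610.  272.7]
drift 319 c 455.9 261.9 size 110.5 23.9 long-axis deg 67.6 z [20.9 24.3 27.7] mean [455.5 261. ]
drift col 307 c 455.6 262.0 size 110.5 23.3 long-axis deg 67.6 z [21.1 24.4 27.7] mean [455.4 261.8]
tray 2533 c 538.7 39.6 size 175.2 144.2 long-axis deg -74.5 z [ 3.9  6.9 14.4] mean [537.   42.8]
handle 92 c 537.6 40.1 size 67.7 11.2 long-axis deg 15.5 z [34.3 38.2 41.4] mean [537.1  40. ]
ribs 559 c 538.2 40.4 size 171.0 141.2 long-axis deg -74.5 z [ 8.6  9.8 14.4] mean [536.7  50.4]
case rim 690 c 529.6 -345.4 size 199.5 169.1 long-axis deg 83.9 z [66.7 72.1 76.4] mean [ 532.6 -359.8]
case blue 1687 c 529.6 -345.3 size 199.6 168.8 long-axis deg 83.8 z [53.3 60.8 75.4] mean [ 533.6 -355.3]
green 287 c 533.3 -303.4 size 99.3 33.8 long-axis deg -6.3 z [37.  40.7 43.9] mean [ 532.3 -302.5]
black 212 c 524.3 -388.2 size 107.8 37.0 long-axis deg -5.8 z [ 7.  10.1 13. ] mean [ 522.9 -387.1]
insert 1031 c 530.5 -350.2 size 151.0 128.4 long-axis deg 83.8 z [13.7 16.9 20.1] mean [ 530.9 -357.3]
```

All fits match the given sizes: punch (611,273.5) at 75°, drift (455.7,262) at 67.6°, tray (538.3,40) with x at 15.5°, and case (529.6,-345.4) with x at -6.2°. That puts the cavity at (525,-387). Now I move over the punch with the tool x along it, yaw 75°.

```bash
python3 -m handwheel '[{"dx":27.4,"dy":-23.7,"wz":-6.5},{"dx":27.4,"dy":-23.7,"wz":-6.5},{"dx":27.4,"dy":-23.7,"wz":-6.5},{"dx":27.4,"dy":-23.7,"wz":-6.5},{"dx":27.4,"dy":-23.7,"wz":-6.5}]'
python3 -m handwheel '[{"dx":27.4,"dy":-23.7,"wz":-6.5},{"dx":27.4,"dy":-23.7,"wz":-6.5},{"dx":27.4,"dy":-23.7,"wz":-6.5},{"dx":27.4,"dy":-23.7,"wz":-6.5},{"dx":27.4,"dy":-23.7,"wz":-6.5}]'
python3 -m handwheel '[{"dx":27.4,"dy":-23.7,"wz":-6.5},{"dx":27.4,"dy":-23.7,"wz":-6.5},{"dz":-30},{"dz":-30},{"gripper":60}]'
```

```text
validation failed for argument at $[0]...
validation failed for argument at $[0]...
validation failed for argument at $[0]...
```

```bash
python3 -m handwheel '[{"wx":0,"wy":0,"wz":-6.5,"dx":27.4,"dy":-23.7,"dz":0,"gripper":85},{"wx":0,"wy":0,"wz":-6.5,"dx":27.4,"dy":-23.7,"dz":0,"gripper":85},{"wx":0,"wy":0,"wz":-6.5,"dx":27.4,"dy":-23.7,"dz":0,"gripper":85},{"wx":0,"wy":0,"wz":-6.5,"dx":27.4,"dy":-23.7,"dz":0,"gripper":85},{"wx":0,"wy":0,"wz":-6.5,"dx":27.4,"dy":-23.7,"dz":0,"gripper":85}]'
```

```text
clock: 0.52
eef_pos: [420.3, 437.6, 215.7]
orientation: [-3.141, 0.0, 2.1]
ft_force: [-0.4, 0.7, 0.7]
opening: 85.0
finger_force: 0.0
```

```bash
python3 -m handwheel '[{"wx":0,"wy":0,"wz":-6.5,"dx":27.2,"dy":-23.4,"dz":0,"gripper":70},{"wx":0,"wy":0,"wz":-6.5,"dx":27.2,"dy":-23.4,"dz":0,"gripper":70},{"wx":0,"wy":0,"wz":-6.5,"dx":27.2,"dy":-23.4,"dz":0,"gripper":60},{"wx":0,"wy":0,"wz":-6.5,"dx":27.2,"dy":-23.4,"dz":0,"gripper":60},{"wx":0,"wy":0,"wz":-6.5,"dx":27.2,"dy":-23.4,"dz":0,"gripper":60}]'
python3 -m handwheel '[{"wx":0,"wy":0,"wz":-6.5,"dx":27.2,"dy":-23.4,"dz":-30,"gripper":60},{"wx":0,"wy":0,"wz":-6.5,"dx":27.2,"dy":-23.4,"dz":-30,"gripper":60},{"wx":0,"wy":0,"wz":0,"dx":0,"dy":0,"dz":-30,"gripper":60},{"wx":0,"wy":0,"wz":0,"dx":0,"dy":0,"dz":-20,"gripper":60},{"wx":0,"wy":0,"wz":0,"dx":0,"dy":0,"dz":0,"gripper":60}]'
```

```text
clock: 0.93
eef_pos: [556.3, 320.7, 215.7]
orientation: [-3.141, 0.0, 1.533]
ft_force: [0.0, 0.7, -1.3]
opening: 59.8
finger_force: 0.0
clock: 1.35
eef_pos: [601.7, 279.0, 107.6]
orientation: [-3.137, 0.005, 1.311]
ft_force: [-0.6, 0.3, -0.5]
opening: 60.2
finger_force: 0.0
```

```bash
python3 -m handwheel '[{"wx":0,"wy":0,"wz":0,"dx":9.3,"dy":-5.5,"dz":-25,"gripper":60},{"wx":0,"wy":0,"wz":0,"dx":0,"dy":0,"dz":-20,"gripper":60},{"wx":0,"wy":0,"wz":0,"dx":0,"dy":0,"dz":0,"gripper":60}]'; python3 - <<'E'
from h import *
s=arm.get_state();print(s["eef_pos"],np.degrees(s["orientation"]))
im,D=read_camera("top");cv2.imwrite("pics/t1.png",cv2.resize(im[130:230,120:260,::-1],(784,560),interpolation=cv2.INTER_CUBIC))
E
```

```text
clock: 1.6
eef_pos: [611.8, 274.3, 64.9]
orientation: [-3.139, 0.003, 1.312]
ft_force: [-0.5, 0.1, -0.3]
opening: 59.9
finger_force: 0.0
[611.75249943 274.29245892  64.93393658] [-1.79824128e+02  1.59643194e-01  7.51491090e+01]
```

View pics/t1.png

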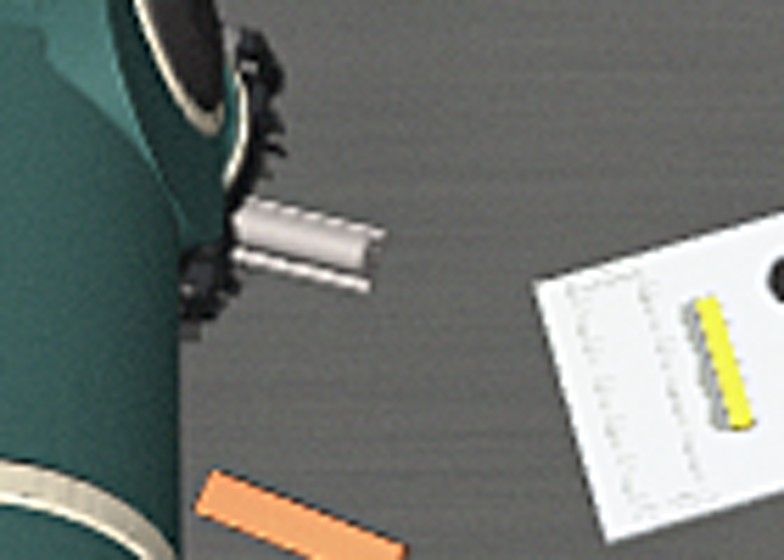

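The fingers, at (250,70) and (200,300) in the crop, straddle the punch at (300,240) evenly. I descend and grip.

```bash
python3 -m handwheel '[{"wx":0,"wy":0,"wz":0,"dx":-0.6,"dy":-0.6,"dz":-25,"gripper":60},{"wx":0,"wy":0,"wz":0,"dx":0,"dy":0,"dz":-15,"gripper":60},{"wx":0,"wy":0,"wz":0,"dx":0,"dy":0,"dz":-5,"gripper":60},{"wx":0,"wy":0,"wz":0,"dx":0,"dy":0,"dz":0,"gripper":60}]'
python3 -m handwheel '[{"wx":0,"wy":0,"wz":0,"dx":0,"dy":0,"dz":0,"gripper":30},{"wx":0,"wy":0,"wz":0,"dx":0,"dy":0,"dz":0,"gripper":15},{"wx":0,"wy":0,"wz":0,"dx":0,"dy":0,"dz":0,"gripper":15},{"wx":0,"wy":0,"wz":0,"dx":0,"dy":0,"dz":0,"gripper":15},{"wx":0,"wy":0,"wz":0,"dx":0,"dy":0,"dz":0,"gripper":15}]'
```

```text
clock: 1.98
eef_pos: [612.0, 274.4, 22.1]
orientation: [-3.14, 0.001, 1.312]
ft_force: [0.2, -0.5, 0.5]
opening: 60.0
finger_force: 0.0
clock: 2.4
eef_pos: [611.9, 274.9, 23.2]
orientation: [-3.14, -0.0, 1.312]
ft_force: [-9.0, 0.7, 9.1]
opening: 15.6
finger_force: 6.1
```

```bash
python3 - <<'E'
from h import *
s=arm.get_state();print(s["eef_pos"],s["opening"],s["finger_force"])
im,D=read_camera("scene");cv2.imwrite("pics/s1.png",cv2.resize(im[90:220,230:400,::-1],(784,600),interpolation=cv2.INTER_CUBIC))
E
```

```text
[611.85480745 274.91097634  23.20717169] 15.557172875888378 6.133832484483719
```

View pics/s1.png

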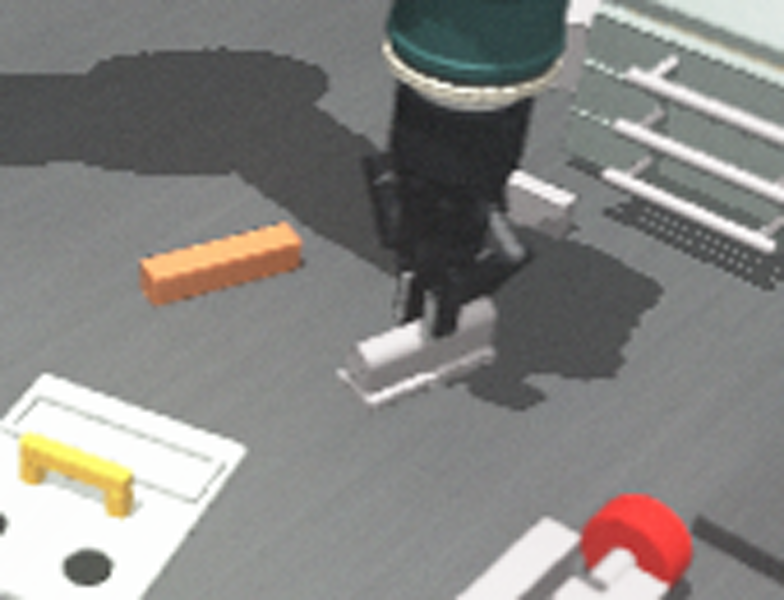

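The tips appear to sit high on the nose. I'll check their real height from this image's depth.

```bash
python3 - <<'E'
from h import *
im,D=read_camera("scene");P=cloud("scene",D)
for c in [(440,300),(440,315),(440,322),(440,328),(440,334),(440,340),(440,348),(440,360),(440,372),(405,300),(405,312),(385,350),(480,320),(480,310)]:
    u=round(230+c[0]*170/784);v=round(90+c[1]*130/600);print(c,im[v,u],P[v,u].round(1))
E
```

```text
(440, 300) [49 50 49] [627.1 264.2  72.6]
(440, 315) [48 48 50] [629.  263.8  63.4]
(440, 322) [49 51 49] [630.4 263.3  57.4]
(440, 328) [48 48 49] [630.8 263.7  53.8]
(440, 334) [49 47 49] [629.5 266.9  47.7]
(440, 340) [120 119 117] [621.3 283.1  26.4]
(440, 348) [123 121 123] [623.1 280.9  25. ]
(440, 360) [120 117 120] [623.  284.3  11.7]
(440, 372) [134 130 131] [629.1 276.6   8.5]
(405, 300) [56 52 55] [602.2 268.8  56.7]
(405, 312) [45 42 42] [601.9 272.   43.9]
(385, 350) [229 224 225] [609.3 240.   37.3]
(480, 320) [149 145 144] [632.1 309.9  35.5]
(480, 310) [167 165 162] [629.9 311.5  40.7]
```

```bash
python3 -m handwheel '[{"wx":0,"wy":0,"wz":0,"dx":0,"dy":0,"dz":0,"gripper":36},{"wx":0,"wy":0,"wz":0,"dx":0,"dy":0,"dz":0,"gripper":36},{"wx":0,"wy":0,"wz":0,"dx":0,"dy":0,"dz":0,"gripper":36}]'
python3 - <<'E'
from h import *
im,D=read_camera("scene");P=cloud("scene",D)
cv2.imwrite("pics/s2.png",cv2.resize(im[120:190,280:370,::-1],(771,600),interpolation=cv2.INTER_CUBIC))
n=np.array([.966,-.259])
Q=(P[...,:2]-[611,273.5])@n; L=(P[...,:2]-[611,273.5])@np.array([.259,.966])
for v in range(146,178,2): print(v,[(int(im[v,u,0]),int(Q[v,u]),int(L[v,u]),int(P[v,u,2])) for u in (316,320,324,328,332)])
E
```

```text
clock: 2.75
eef_pos: [612.8, 274.2, 22.7]
orientation: [3.141, -0.0, 1.311]
ft_force: [-0.2, 1.0, -0.2]
opening: 35.7
finger_force: 0.0
146 [(47, -20, -7, 79), (49, -19, 7, 75), (54, 16, -13, 105), (50, 26, -8, 110), (46, 27, 5, 105)]
148 [(100, -15, -10, 77), (49, -16, 5, 70), (71, -78, 81, 2), (48, 29, -9, 105), (45, 26, 8, 96)]
150 [(79, -16, -8, 69), (46, -17, 8, 61), (79, -74, 79, -1), (53, 28, -7, 97), (45, 47, -11, 111)]
152 [(70, -14, -9, 63), (41, -16, 7, 55), (77, -63, 69, 1), (46, 30, -8, 92), (51, 47, -10, 104)]
154 [(55, -16, -6, 53), (48, -15, 8, 48), (85, -59, 67, -3), (50, 32, -8, 86), (48, 51, -13, 101)]
156 [(47, -15, -5, 46), (55, -55, 47, 0), (79, 20, -10, 73), (49, 29, -4, 76), (48, 50, -11, 93)]
158 [(65, -52, 30, 0), (82, -46, 40, 0), (131, 20, -8, 65), (44, 31, -4, 71), (97, 6, 36, 37)]
160 [(116, -45, 24, 0), (239, 1, -4, 43), (165, 22, -9, 59), (49, 31, -3, 63), (110, 7, 37, 30)]
162 [(241, 0, -17, 40), (240, 4, -5, 38), (137, 20, -6, 49), (49, 31, -2, 56), (105, 8, 37, 23)]
164 [(236, 6, -22, 39), (208, 7, -7, 34), (135, 25, -10, 48), (49, 32, -1, 49), (120, 8, 39, 15)]
166 [(199, 9, -23, 34), (132, 7, -5, 26), (126, 9, 7, 22), (119, 6, 26, 12), (153, 10, 38, 9)]
168 [(130, 10, -22, 28), (125, 7, -4, 18), (126, 9, 8, 14), (185, 11, 22, 10), (137, 14, 35, 6)]
170 [(128, 6, -18, 16), (128, 8, -4, 11), (236, 14, 5, 11), (131, 14, 20, 5), (93, 16, 35, 0)]
172 [(167, 10, -20, 12), (244, 14, -8, 9), (131, 15, 5, 5), (104, 16, 20, -1), (82, 23, 29, 0)]
174 [(225, 14, -23, 8), (122, 16, -9, 4), (136, 19, 3, 1), (82, 22, 15, -2), (82, 29, 25, -1)]
176 [(115, 15, -23, 1), (129, 17, -9, -2), (135, 26, -3, 1), (128, 31, 8, 0), (131, 36, 19, 0)]
```

View pics/s2.png

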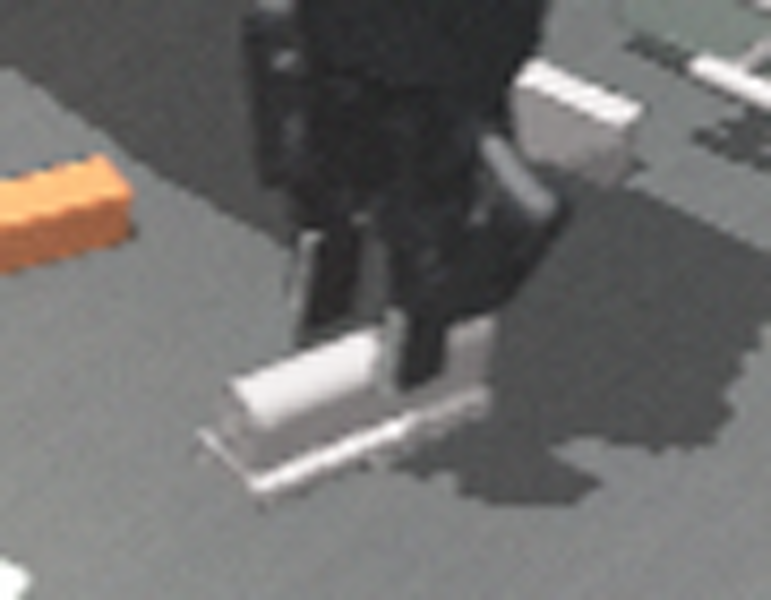

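The fingertips are at about z 44 while the TCP reads 22.7, roughly 25 mm higher than the description implies. I descend in small steps, watching the force.

```bash
python3 -m handwheel '[{"wx":0,"wy":0,"wz":0,"dx":-1.2,"dy":-0.5,"dz":-5,"gripper":40},{"wx":0,"wy":0,"wz":0,"dx":0,"dy":0,"dz":-3,"gripper":40},{"wx":0,"wy":0,"wz":0,"dx":0,"dy":0,"dz":0,"gripper":40}]'
python3 - <<'E'
from h import *
im,D=read_camera("scene");P=cloud("scene",D)
Q=(P[...,:2]-[611,273.5])@np.array([.966,-.259]); L=(P[...,:2]-[611,273.5])@np.array([.259,.966])
m=(im.max(2)<70)&(abs(L)<14)&(Q>16)&(Q<40)&(P[...,2]>8)&(P[...,2]<80)
print(m.sum(),np.sort(P[...,2][m])[:12].round(1))
E
```

```text
clock: 3.05
eef_pos: [610.8, 273.5, 13.4]
orientation: [-3.141, 0.001, 1.311]
ft_force: [-0.6, 0.3, -1.1]
opening: 39.9
finger_force: 0.0
45 [38.6 39.4 40.1 42.1 42.8 43.1 43.3 45.1 46.9 47.  47.  47. ]
```

```bash
python3 -m handwheel '[{"wx":0,"wy":0,"wz":0,"dx":0,"dy":0,"dz":0,"gripper":28},{"wx":0,"wy":0,"wz":0,"dx":0,"dy":0,"dz":0,"gripper":28},{"wx":0,"wy":0,"wz":0,"dx":0,"dy":0,"dz":0,"gripper":28}]'
python3 -m handwheel '[{"wx":0,"wy":0,"wz":0,"dx":0,"dy":0,"dz":-3,"gripper":28},{"wx":0,"wy":0,"wz":0,"dx":0,"dy":0,"dz":-3,"gripper":28},{"wx":0,"wy":0,"wz":0,"dx":0,"dy":0,"dz":0,"gripper":28}]'
```

```text
clock: 3.35
eef_pos: [611.4, 273.8, 14.5]
orientation: [3.141, -0.0, 1.311]
ft_force: [-1.0, -0.3, 0.0]
opening: 28.0
finger_force: 0.0
clock: 3.6
eef_pos: [611.0, 273.6, 7.7]
orientation: [-3.141, 0.001, 1.311]
ft_force: [-1.0, -0.1, -0.2]
opening: 28.0
finger_force: 0.0
```

With an opening of 28 (narrower than the flange) and the TCP at 7.7 there is no contact, so the tip offset is real. I continue down.

```bash
python3 -m handwheel '[{"wx":0,"wy":0,"wz":0,"dx":0,"dy":0,"dz":-3,"gripper":28},{"wx":0,"wy":0,"wz":0,"dx":0,"dy":0,"dz":-3,"gripper":28},{"wx":0,"wy":0,"wz":0,"dx":0,"dy":0,"dz":0,"gripper":28}]'
python3 - <<'E'
from h import *
im,D=read_camera("scene");P=cloud("scene",D)
Q=(P[...,:2]-[611,273.5])@np.array([.966,-.259]); L=(P[...,:2]-[611,273.5])@np.array([.259,.966])
m=(im.max(2)<70)&(abs(L)<14)&(Q>11)&(Q<40)&(P[...,2]>8)&(P[...,2]<80)
print(m.sum(),np.sort(P[...,2][m])[:12].round(1))
E
```

```text
clock: 3.85
eef_pos: [611.0, 273.6, 1.7]
orientation: [-3.141, 0.001, 1.311]
ft_force: [-0.8, -0.3, -0.1]
opening: 28.2
finger_force: 0.0
75 [24.1 27.1 28.4 29.  31.1 31.2 31.4 31.5 33.  33.8 35.  35. ]
```

```bash
python3 -m handwheel '[{"wx":0,"wy":0,"wz":0,"dx":0,"dy":0,"dz":-4,"gripper":28},{"wx":0,"wy":0,"wz":0,"dx":0,"dy":0,"dz":-3,"gripper":28},{"wx":0,"wy":0,"wz":0,"dx":0,"dy":0,"dz":-1,"gripper":28},{"wx":0,"wy":0,"wz":0,"dx":0,"dy":0,"dz":0,"gripper":28}]'
python3 -m handwheel '[{"wx":0,"wy":0,"wz":0,"dx":0,"dy":0,"dz":0,"gripper":15},{"wx":0,"wy":0,"wz":0,"dx":0,"dy":0,"dz":0,"gripper":10},{"wx":0,"wy":0,"wz":0,"dx":0,"dy":0,"dz":0,"gripper":10},{"wx":0,"wy":0,"wz":0,"dx":0,"dy":0,"dz":0,"gripper":10}]'
```

```text
clock: 4.23
eef_pos: [611.3, 273.8, -5.5]
orientation: [-3.141, 0.0, 1.311]
ft_force: [-1.3, -0.3, 2.7]
opening: 28.1
finger_force: 1.6
clock: 4.57
eef_pos: [611.1, 274.2, -5.1]
orientation: [-3.141, -0.0, 1.312]
ft_force: [-7.8, -0.6, 12.9]
opening: 21.0
finger_force: 70.3
```

Gripped at 21 mm with 70 N on the flat sides. I lift and carry it to the cavity.

```bash
python3 -m handwheel '[{"wx":0,"wy":0,"wz":0,"dx":0,"dy":0,"dz":5,"gripper":10},{"wx":0,"wy":0,"wz":0,"dx":0,"dy":0,"dz":15,"gripper":10},{"wx":0,"wy":0,"wz":0,"dx":0,"dy":0,"dz":30,"gripper":10},{"wx":0,"wy":0,"wz":0,"dx":0,"dy":0,"dz":35,"gripper":10},{"wx":0,"wy":0,"wz":0,"dx":0,"dy":0,"dz":35,"gripper":10}]'
python3 -m handwheel '[{"wx":0,"wy":0,"wz":-2,"dx":-2,"dy":-16,"dz":0,"gripper":10},{"wx":0,"wy":0,"wz":-4,"dx":-4.3,"dy":-32,"dz":0,"gripper":10},{"wx":0,"wy":0,"wz":-4,"dx":-4.3,"dy":-32,"dz":0,"gripper":10},{"wx":0,"wy":0,"wz":-4,"dx":-4.3,"dy":-32,"dz":0,"gripper":10},{"wx":0,"wy":0,"wz":-4,"dx":-4.3,"dy":-32,"dz":0,"gripper":10}]'
python3 -m handwheel '[{"wx":0,"wy":0,"wz":-4,"dx":-4.3,"dy":-32,"dz":0,"gripper":10},{"wx":0,"wy":0,"wz":-4,"dx":-4.3,"dy":-32,"dz":0,"gripper":10},{"wx":0,"wy":0,"wz":-4,"dx":-4.3,"dy":-32,"dz":0,"gripper":10},{"wx":0,"wy":0,"wz":-4,"dx":-4.3,"dy":-32,"dz":0,"gripper":10},{"wx":0,"wy":0,"wz":-4,"dx":-4.3,"dy":-32,"dz":0,"gripper":10}]'
python3 -m handwheel '[{"wx":0,"wy":0,"wz":-4,"dx":-4.3,"dy":-32,"dz":0,"gripper":10},{"wx":0,"wy":0,"wz":-4,"dx":-4.3,"dy":-32,"dz":0,"gripper":10},{"wx":0,"wy":0,"wz":-4,"dx":-4.3,"dy":-32,"dz":0,"gripper":10},{"wx":0,"wy":0,"wz":-4,"dx":-4.3,"dy":-32,"dz":0,"gripper":10},{"wx":0,"wy":0,"wz":-4,"dx":-4.3,"dy":-32,"dz":0,"gripper":10}]'
```

```text
clock: 4.98
eef_pos: [610.7, 273.2, 115.9]
orientation: [-3.141, 0.001, 1.311]
ft_force: [0.7, 0.0, -8.0]
opening: 21.2
finger_force: 66.3
clock: 5.4
eef_pos: [591.4, 128.1, 114.8]
orientation: [-3.141, -0.0, 0.993]
ft_force: [1.9, -0.5, -8.1]
opening: 21.0
finger_force: 66.3
clock: 5.82
eef_pos: [569.9, -31.8, 114.9]
orientation: [-3.141, -0.0, 0.644]
ft_force: [1.0, -0.3, -8.5]
opening: 21.3
finger_force: 66.3
clock: 6.23
eef_pos: [548.5, -191.6, 114.9]
orientation: [-3.141, -0.0, 0.295]
ft_force: [0.2, -0.6, -9.0]
opening: 20.8
finger_force: 66.3
```

```bash
python3 -m handwheel '[{"wx":0,"wy":0,"wz":-4,"dx":-3.9,"dy":-33,"dz":0,"gripper":10},{"wx":0,"wy":0,"wz":-4,"dx":-3.9,"dy":-33,"dz":0,"gripper":10},{"wx":0,"wy":0,"wz":-4,"dx":-3.9,"dy":-33,"dz":0,"gripper":10},{"wx":0,"wy":0,"wz":-4,"dx":-3.9,"dy":-33,"dz":0,"gripper":10},{"wx":0,"wy":0,"wz":-4,"dx":-3.9,"dy":-33,"dz":0,"gripper":10}]'
python3 -m handwheel '[{"wx":0,"wy":0,"wz":-3,"dx":-3.9,"dy":-30.5,"dz":0,"gripper":10},{"wx":0,"wy":0,"wz":0,"dx":0,"dy":0,"dz":0,"gripper":10},{"wx":0,"wy":0,"wz":0,"dx":0,"dy":0,"dz":0,"gripper":10}]'
python3 - <<'E'
from h import *
print(np.degrees(arm.get_state()["orientation"]))
s=1
for n in("top",):
    im,D=read_camera(n);cv2.imwrite(f"pics/{n}2.png",cv2.resize(im[150:240,330:450,::-1],(800,600),interpolation=cv2.INTER_CUBIC))
im,D=read_camera("scene");cv2.imwrite("pics/s3.png",cv2.resize(im[150:345,20:280,::-1],(800,600),interpolation=cv2.INTER_CUBIC))
P=cloud("scene",D)
z=P[...,2];m=(z>80)&(z<165)&(abs(P[...,0]-525)<80)&(abs(P[...,1]+387)<40)&(im.min(2)>85)
p=P[m];r=cv2.minAreaRect(p[:,:2].astype(np.float32));print(m.sum(),r,p.min(0),p.max(0))
E
```

```text
clock: 6.65
eef_pos: [529.0, -356.5, 114.8]
orientation: [-3.141, -0.0, -0.053]
ft_force: [0.9, -0.0, -7.9]
opening: 20.8
finger_force: 66.3
clock: 6.9
eef_pos: [524.3, -387.7, 114.6]
orientation: [3.141, 0.001, -0.106]
ft_force: [1.2, 0.9, -9.5]
opening: 20.3
finger_force: 67.0
[ 1.79972398e+02  3.56047755e-02 -6.06888502e+00]
822 ((532.5820922851562, -385.96539306640625), (34.18138122558594, 94.96077728271484), 84.50855255126953) [ 486.36225748 -406.93302985  118.1466334 ] [ 580.55519461 -368.92945382  164.96841185]
```

View pics/s3.png

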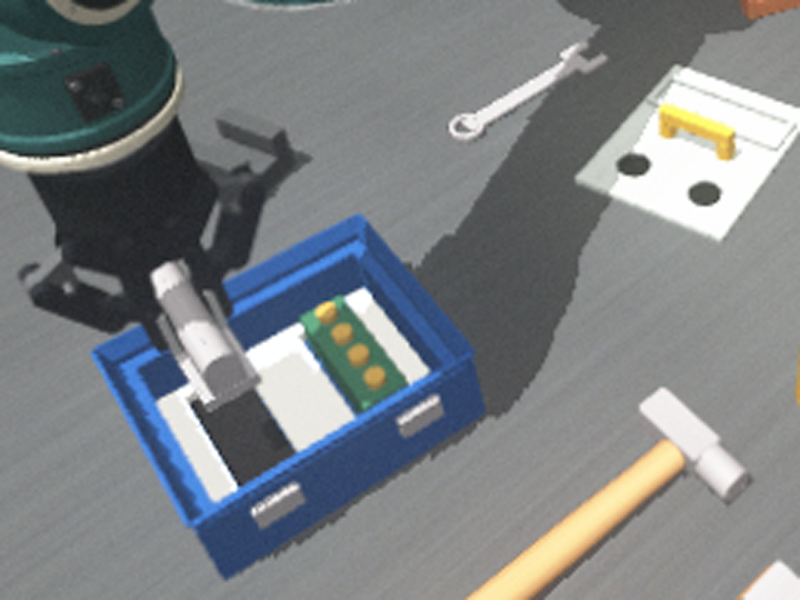

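The punch hangs level and aligned over the cavity. I check its long-axis end against the holder in the same camera.

```bash
python3 - <<'E'
from h import *
im,D=read_camera("scene");P=cloud("scene",D).astype(float);z=P[...,2]
a=np.radians(-6.1);u=np.array([np.cos(a),np.sin(a)]);w=np.array([-u[1],u[0]])
C=np.array([529.6,-345.4]);U=(P[...,:2]-C)@u;W=(P[...,:2]-C)@w
i=im.astype(int)
m=(z>110)&(z<170)&(abs(W+42)<30)&(abs(U)<70)&(im.min(2)>85)
print("punch U",np.percentile(U[m],[1,2,95,98,99,100]).round(1),"W",np.percentile(W[m],[1,5,95,99]).round(1),"zmin",np.percentile(z[m],[1,3]))
mf=m&(z<132)&(U>30);print("front low W",np.percentile(W[mf],[1,5,50,95,99]).round(1),"U max",np.percentile(U[mf],[90,98]))
g=(i[...,1]>i[...,0]+20)&(i[...,1]>i[...,2]+15)&(z>20)&(z<55)&(abs(W-42)<35)&(abs(U)<70)
print("holder U",np.percentile(U[g],[1,2,98,99]).round(1),"W",np.percentile(W[g],[1,5,95,99]).round(1))
r=(i[...,2]>i[...,0]+40)&(z>68)&(z<80)&(abs(W)<110)&(abs(U)<100)
print("rim U",np.percentile(U[r],[0.5,99.5]).round(1),"W",np.percentile(W[r],[.5,99.5]).round(1))
b=(im.max(2)<50)&(z>3)&(z<13)&(abs(W+42)<25)&(abs(U)<65);print("black U",np.percentile(U[b],[1,99]),"W",np.percentile(W[b],[1,99]))
E
```

```text
punch U [-33.8 -29.6  53.5  53.9  54.1  55. ] W [-55.6 -54.2 -24.4 -22.7] zmin [119.89415496 122.75134333]
front low W [-55.6 -55.2 -41.3 -23.6 -22.6] U max [53.57188052 54.43394862]
holder U [-47.3 -47.   48.4  49. ] W [27.7 28.8 59.  60.1]
rim U [-84.4  84.4] W [-96.3 101.1]Traceback (most recent call last):
  File "<stdin>", line 13, in <module>
    return _quantile_unchecked(
        a, q, axis, out, overwrite_input, method, keepdims, weights)
    return _ureduce(a,
                    func=_quantile_ureduce_func,
    ...<5 lines>...
                    overwrite_input=overwrite_input,
                    method=method)
    r = func(a, **kwargs)
    result = _quantile(arr,
                       quantiles=q,
    ...<2 lines>...
                       out=out,
                       weights=wgt)
    slices_having_nans = np.isnan(arr[-1, ...])
                                  ~~~^^^^^^^^^
IndexError: index -1 is out of bounds for axis 0 with size 0
```

Measured against the rim, the punch sits 4 mm too far along +x. I correct that and descend.

```bash
python3 -m handwheel '[{"wx":0,"wy":0,"wz":0,"dx":-3.2,"dy":0.8,"dz":-15,"gripper":10},{"wx":0,"wy":0,"wz":0,"dx":0,"dy":0,"dz":-25,"gripper":10},{"wx":0,"wy":0,"wz":0,"dx":0,"dy":0,"dz":-25,"gripper":10},{"wx":0,"wy":0,"wz":0,"dx":0,"dy":0,"dz":-15,"gripper":10},{"wx":0,"wy":0,"wz":0,"dx":0,"dy":0,"dz":-10,"gripper":10}]'
python3 -m handwheel '[{"wx":0,"wy":0,"wz":0,"dx":0,"dy":0,"dz":-5,"gripper":10},{"wx":0,"wy":0,"wz":0,"dx":0,"dy":0,"dz":-4,"gripper":10},{"wx":0,"wy":0,"wz":0,"dx":0,"dy":0,"dz":-2,"gripper":10},{"wx":0,"wy":0,"wz":0,"dx":0,"dy":0,"dz":0,"gripper":10}]'
```

```text
clock: 7.47
eef_pos: [522.5, -383.5, 22.8]
orientation: [-3.14, 0.002, -0.101]
ft_force: [1.4, 0.0, -7.6]
opening: 20.9
finger_force: 67.0
clock: 7.8
eef_pos: [522.9, -385.1, 13.9]
orientation: [3.141, -0.001, -0.102]
ft_force: [0.6, 0.0, -8.6]
opening: 20.6
finger_force: 67.0
```

```bash
python3 -m handwheel '[{"wx":0,"wy":0,"wz":0,"dx":-0.6,"dy":-1,"dz":-2,"gripper":10},{"wx":0,"wy":0,"wz":0,"dx":0,"dy":0,"dz":-2,"gripper":10},{"wx":0,"wy":0,"wz":0,"dx":0,"dy":0,"dz":-1,"gripper":10},{"wx":0,"wy":0,"wz":0,"dx":0,"dy":0,"dz":0,"gripper":10}]'
python3 -m handwheel '[{"wx":0,"wy":0,"wz":0,"dx":0,"dy":0,"dz":-1.5,"gripper":10},{"wx":0,"wy":0,"wz":0,"dx":0,"dy":0,"dz":-1,"gripper":10},{"wx":0,"wy":0,"wz":0,"dx":0,"dy":0,"dz":0,"gripper":10}]'
```

```text
clock: 8.13
eef_pos: [521.9, -385.9, 8.4]
orientation: [-3.141, 0.0, -0.102]
ft_force: [0.4, 0.5, -7.8]
opening: 20.9
finger_force: 67.1
clock: 8.38
eef_pos: [521.9, -385.8, 5.7]
orientation: [-3.141, 0.0, -0.102]
ft_force: [-0.2, -0.1, -7.2]
opening: 21.0
finger_force: 67.1
```

```bash
python3 -m handwheel '[{"wx":0,"wy":0,"wz":0,"dx":0,"dy":0,"dz":-0.8,"gripper":10},{"wx":0,"wy":0,"wz":0,"dx":0,"dy":0,"dz":-0.7,"gripper":10},{"wx":0,"wy":0,"wz":0,"dx":0,"dy":0,"dz":0,"gripper":10}]'
python3 -m handwheel '[{"wx":0,"wy":0,"wz":0,"dx":0,"dy":0,"dz":-0.7,"gripper":10},{"wx":0,"wy":0,"wz":0,"dx":0,"dy":0,"dz":0,"gripper":10}]'
```

```text
clock: 8.63
eef_pos: [521.9, -385.9, 4.3]
orientation: [-3.141, 0.0, -0.102]
ft_force: [0.1, 0.6, -7.5]
opening: 20.7
finger_force: 67.1
clock: 8.8
eef_pos: [521.9, -386.0, 3.9]
orientation: [-3.141, -0.0, -0.102]
ft_force: [-1.9, 2.5, -1.5]
opening: 21.0
finger_force: 68.5
```

Contact with the pad at the expected height. I release gently.

```bash
python3 -m handwheel '[{"wx":0,"wy":0,"wz":0,"dx":0,"dy":0,"dz":-0.4,"gripper":10},{"wx":0,"wy":0,"wz":0,"dx":0,"dy":0,"dz":0,"gripper":24},{"wx":0,"wy":0,"wz":0,"dx":0,"dy":0,"dz":0,"gripper":28},{"wx":0,"wy":0,"wz":0,"dx":0,"dy":0,"dz":0,"gripper":30}]'
python3 -m handwheel '[{"wx":0,"wy":0,"wz":0,"dx":0,"dy":0,"dz":3,"gripper":30},{"wx":0,"wy":0,"wz":0,"dx":0,"dy":0,"dz":15,"gripper":30},{"wx":0,"wy":0,"wz":0,"dx":0,"dy":0,"dz":25,"gripper":30},{"wx":0,"wy":0,"wz":0,"dx":0,"dy":0,"dz":35,"gripper":30},{"wx":0,"wy":0,"wz":0,"dx":0,"dy":0,"dz":35,"gripper":30}]'
```

```text
clock: 9.13
eef_pos: [522.3, -386.3, 3.7]
orientation: [3.141, -0.001, -0.102]
ft_force: [-0.1, 0.1, -0.0]
opening: 30.1
finger_force: 0.0
clock: 9.55
eef_pos: [521.4, -386.0, 118.5]
orientation: [3.142, 0.001, -0.103]
ft_force: [0.3, -0.7, 0.4]
opening: 29.9
finger_force: 0.0
```

```bash
python3 -m handwheel '[{"wx":0,"wy":0,"wz":1.65,"dx":1.3,"dy":20,"dz":0,"gripper":40},{"wx":0,"wy":0,"wz":1.65,"dx":1.3,"dy":34,"dz":0,"gripper":40},{"wx":0,"wy":0,"wz":1.65,"dx":1.3,"dy":34,"dz":0,"gripper":40},{"wx":0,"wy":0,"wz":1.65,"dx":1.3,"dy":34,"dz":0,"gripper":40},{"wx":0,"wy":0,"wz":1.65,"dx":1.3,"dy":34,"dz":0,"gripper":40}]'
python3 -m handwheel '[{"wx":0,"wy":0,"wz":1.65,"dx":1.3,"dy":34,"dz":0,"gripper":40},{"wx":0,"wy":0,"wz":1.65,"dx":1.3,"dy":34,"dz":0,"gripper":40},{"wx":0,"wy":0,"wz":1.65,"dx":1.3,"dy":34,"dz":0,"gripper":40},{"wx":0,"wy":0,"wz":1.65,"dx":1.3,"dy":34,"dz":0,"gripper":40},{"wx":0,"wy":0,"wz":1.65,"dx":1.3,"dy":34,"dz":0,"gripper":40}]'
python3 -m handwheel '[{"wx":0,"wy":0,"wz":1.65,"dx":1.3,"dy":34,"dz":-10,"gripper":40},{"wx":0,"wy":0,"wz":1.65,"dx":1.3,"dy":34,"dz":-25,"gripper":40},{"wx":0,"wy":0,"wz":1.65,"dx":1.3,"dy":32,"dz":-30,"gripper":40},{"wx":0,"wy":0,"wz":0,"dx":0,"dy":0,"dz":0,"gripper":40},{"wx":0,"wy":0,"wz":0,"dx":0,"dy":0,"dz":0,"gripper":40}]'
python3 - <<'E'
from h import *
print(np.degrees(arm.get_state()["orientation"]))
im,D=read_camera("top");cv2.imwrite("pics/top3.png",cv2.resize(im[150:240,330:450,::-1],(800,600),interpolation=cv2.INTER_CUBIC))
P=cloud("top",D).astype(float);z=P[...,2]
a=np.radians(-6.2);u=np.array([np.cos(a),np.sin(a)]);w=np.array([-u[1],u[0]])
C=np.array([529.6,-345.4]);U=(P[...,:2]-C)@u;W=(P[...,:2]-C)@w
m=(z>25)&(z<54)&(W<-15)&(W>-68)&(abs(U)<60)&(im.min(2)>90)
print("punch U",U[m].min(),U[m].max(),"W",W[m].min(),W[m].max(),"z",np.percentile(z[m],[5,50,95]))
E
```

```text
clock: 9.97
eef_pos: [528.4, -228.7, 117.6]
orientation: [-3.142, -0.001, 0.043]
ft_force: [0.3, -0.4, -0.2]
opening: 40.3
finger_force: 0.0
clock: 10.38
eef_pos: [535.0, -58.5, 117.6]
orientation: [-3.141, -0.001, 0.187]
ft_force: [1.6, 0.1, -0.1]
opening: 40.2
finger_force: 0.0
clock: 10.8
eef_pos: [538.3, 39.5, 52.9]
orientation: [-3.141, 0.001, 0.275]
ft_force: [0.5, -0.7, 0.1]
opening: 39.8
finger_force: 0.0
[-1.79979021e+02  7.81248604e-02  1.57538658e+01]
punch U -50.92432937655267 48.36365882419946 W -52.01763942460887 -30.485140445972398 z [44.47970129 49.13704922 52.39005655]
```

View pics/top3.png

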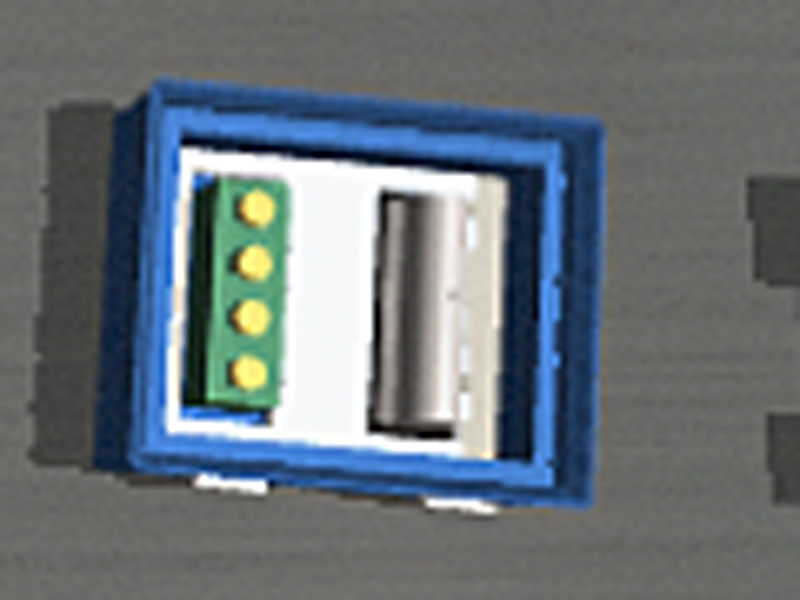

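The punch at (420,310) stands centred in its cavity, top at z≈50, with the holder at (245,290) undisturbed. Next is the tray handle.

```bash
python3 -m handwheel '[{"wx":0,"wy":0,"wz":0,"dx":-0.4,"dy":0.5,"dz":-25,"gripper":40},{"wx":0,"wy":0,"wz":0,"dx":0,"dy":0,"dz":-18,"gripper":40},{"wx":0,"wy":0,"wz":0,"dx":0,"dy":0,"dz":-6,"gripper":40},{"wx":0,"wy":0,"wz":0,"dx":0,"dy":0,"dz":0,"gripper":40}]'
python3 -m handwheel '[{"wx":0,"wy":0,"wz":0,"dx":0,"dy":0,"dz":0,"gripper":20},{"wx":0,"wy":0,"wz":0,"dx":0,"dy":0,"dz":0,"gripper":5},{"wx":0,"wy":0,"wz":0,"dx":0,"dy":0,"dz":0,"gripper":2},{"wx":0,"wy":0,"wz":0,"dx":0,"dy":0,"dz":0,"gripper":2},{"wx":0,"wy":0,"wz":0,"dx":0,"dy":0,"dz":0,"gripper":2}]'
```

```text
clock: 11.18
eef_pos: [538.2, 37.2, 4.2]
orientation: [3.141, 0.001, 0.27]
ft_force: [0.4, -0.5, 0.7]
opening: 40.3
finger_force: 0.0
clock: 11.6
eef_pos: [539.2, 38.5, 5.7]
orientation: [-3.141, -0.002, 0.272]
ft_force: [-2.7, -0.3, 12.4]
opening: 10.4
finger_force: 59.2
```

```bash
python3 -m handwheel '[{"wx":0,"wy":0,"wz":0,"dx":0,"dy":0,"dz":5,"gripper":2},{"wx":0,"wy":0,"wz":0,"dx":0,"dy":0,"dz":20,"gripper":2},{"wx":0,"wy":0,"wz":0,"dx":0,"dy":0,"dz":30,"gripper":2},{"wx":0,"wy":0,"wz":0,"dx":0,"dy":0,"dz":35,"gripper":2},{"wx":0,"wy":0,"wz":0,"dx":0,"dy":0,"dz":25,"gripper":2}]'
python3 -m handwheel '[{"wx":0,"wy":0,"wz":-1,"dx":-0.6,"dy":-16,"dz":0,"gripper":2},{"wx":0,"wy":0,"wz":-1.6,"dx":-0.7,"dy":-28,"dz":0,"gripper":2},{"wx":0,"wy":0,"wz":-1.6,"dx":-0.7,"dy":-28,"dz":0,"gripper":2},{"wx":0,"wy":0,"wz":-1.6,"dx":-0.7,"dy":-28,"dz":0,"gripper":2},{"wx":0,"wy":0,"wz":-1.6,"dx":-0.7,"dy":-28,"dz":0,"gripper":2}]'
python3 -m handwheel '[{"wx":0,"wy":0,"wz":-1.6,"dx":-0.7,"dy":-28,"dz":0,"gripper":2},{"wx":0,"wy":0,"wz":-1.6,"dx":-0.7,"dy":-28,"dz":0,"gripper":2},{"wx":0,"wy":0,"wz":-1.6,"dx":-0.7,"dy":-28,"dz":0,"gripper":2},{"wx":0,"wy":0,"wz":-1.6,"dx":-0.7,"dy":-28,"dz":0,"gripper":2},{"wx":0,"wy":0,"wz":-1.6,"dx":-0.7,"dy":-28,"dz":0,"gripper":2}]'
python3 -m handwheel '[{"wx":0,"wy":0,"wz":-1.6,"dx":-0.7,"dy":-28,"dz":0,"gripper":2},{"wx":0,"wy":0,"wz":-1.6,"dx":-0.7,"dy":-28,"dz":0,"gripper":2},{"wx":0,"wy":0,"wz":-1.6,"dx":-0.7,"dy":-28,"dz":0,"gripper":2},{"wx":0,"wy":0,"wz":-1.6,"dx":-0.7,"dy":-28,"dz":0,"gripper":2},{"wx":0,"wy":0,"wz":0,"dx":0,"dy":0,"dz":0,"gripper":2}]'
```

```text
clock: 12.02
eef_pos: [538.5, 38.1, 122.0]
orientation: [3.141, -0.001, 0.271]
ft_force: [1.8, 0.3, -4.4]
opening: 10.9
finger_force: 59.5
clock: 12.43
eef_pos: [534.3, -91.0, 119.2]
orientation: [-3.141, 0.0, 0.141]
ft_force: [0.8, 0.7, -4.2]
opening: 10.2
finger_force: 59.4
clock: 12.85
eef_pos: [530.6, -231.1, 119.1]
orientation: [-3.141, 0.0, 0.001]
ft_force: [0.0, 0.0, -4.7]
opening: 10.2
finger_force: 59.4
clock: 13.27
eef_pos: [526.1, -347.7, 119.5]
orientation: [3.138, 0.0, -0.116]
ft_force: [-1.1, -1.0, -5.3]
opening: 10.4
finger_force: 59.6
```

```bash
cat > tray.py <<'E'
from h import *
import sys
lo,hi=float(sys.argv[1]),float(sys.argv[2])
s=arm.get_state();print(s["eef_pos"].round(1),np.degrees(s["orientation"]).round(2))
a=np.radians(-6.2);u=np.array([np.cos(a),np.sin(a)]);w=np.array([-u[1],u[0]]);C=np.array([529.6,-345.4])
for n in("top","scene"):
    im,D=read_camera(n);P=cloud(n,D).astype(float);z=P[...,2]
    U=(P[...,:2]-C)@u;W=(P[...,:2]-C)@w
    i=im.astype(int);m=(z>lo)&(z<hi)&(abs(U)<95)&(abs(W)<110)&(im.min(2)>110)&(i.max(2)-i.min(2)<50)
    A=np.c_[U[m],W[m],np.ones(m.sum())];c=np.linalg.lstsq(A,z[m],rcond=None)[0]
    r=cv2.minAreaRect(np.c_[U[m],W[m]].astype(np.float32))
    print(n,m.sum(),"rect c",np.round(r[0],1),np.round(r[1],1),round(r[2],1),"U",np.percentile(U[m],[.5,99.5]).round(1),"W",np.percentile(W[m],[.5,99.5]).round(1),"z0",c[2].round(1),"slope mm/100",(c[:2]*100).round(2))
    r2=(i[...,2]>i[...,0]+40)&(z>66)&(z<80)&(abs(W)<110)&(abs(U)<100)
    if r2.sum()>50:
        q=cv2.minAreaRect(np.c_[U[r2],W[r2]].astype(np.float32));print("  rim",np.round(q[0],1),np.round(q[1],1),round(q[2],1))
    np.savez(f"pics/{n}_t.npz",im=im)
E
python3 tray.py 100 140; python3 -c "
import numpy as np,cv2
im=np.load('pics/scene_t.npz')['im'];cv2.imwrite('pics/s4.png',cv2.resize(im[140:345,20:300,::-1],(800,586),interpolation=cv2.INTER_CUBIC))"
```

```text
[ 526.1 -347.7  119.5] [ 1.7981e+02  3.0000e-02 -6.6600e+00]
top 1575 rect c [-2.9 16.6] [132.7 143.3] 89.5 U [-73.2  68. ] W [-40.8  82.5] z0 121.6 slope mm/100 [-0.29 -0.35]
  rim [-0.1 12.7] [174.8 168.1] 89.9
scene 4157 rect c [-2.6  0.8] [173.1 145. ] 89.2 U [-73.2  68.7] W [-84.6  86.4] z0 119.2 slope mm/100 [-0.58  1.05]
  rim [1.3 2.6] [198.1 167.5] 89.9
```

View pics/s4.png

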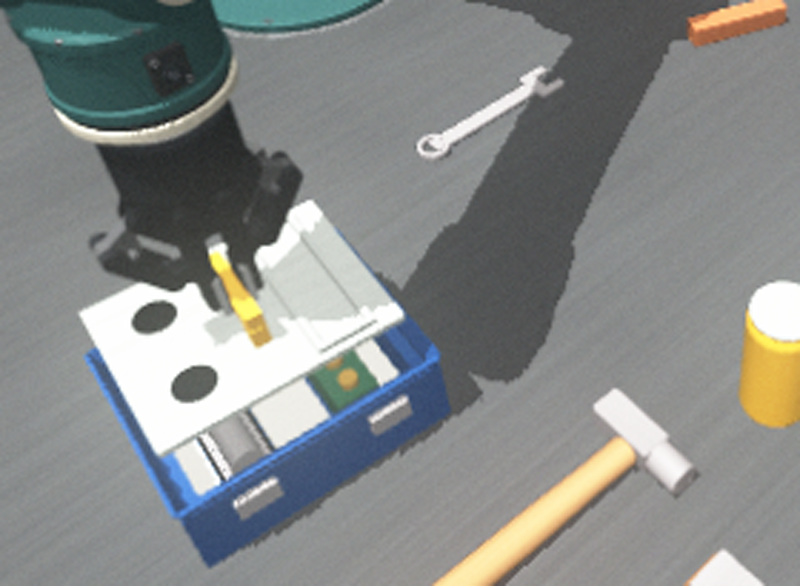

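The tray hangs level, about 3 mm short in x and 1.5 mm in y relative to the rim. I correct, lower to just above the rim and recheck.

```bash
python3 -m handwheel '[{"wx":0,"wy":0,"wz":0.5,"dx":3.4,"dy":1.1,"dz":-8,"gripper":2},{"wx":0,"wy":0,"wz":0,"dx":0,"dy":0,"dz":-15,"gripper":2},{"wx":0,"wy":0,"wz":0,"dx":0,"dy":0,"dz":-10,"gripper":2},{"wx":0,"wy":0,"wz":0,"dx":0,"dy":0,"dz":0,"gripper":2},{"wx":0,"wy":0,"wz":0,"dx":0,"dy":0,"dz":0,"gripper":2}]'; python3 tray.py 77 110
```

```text
clock: 13.78
eef_pos: [531.6, -339.7, 85.1]
orientation: [-3.141, 0.002, -0.099]
ft_force: [-0.1, -0.3, -4.6]
opening: 10.6
finger_force: 59.6
[ 531.6 -339.7   85.1] [-1.7996e+02  1.0000e-01 -5.6800e+00]
top 1328 rect c [ 1.3 27.6] [143.3 127.7] 0.6 U [-69.   72.5] W [-29.5  90.9] z0 87.2 slope mm/100 [-0.47 -0.1 ]
  rim [-0.1 26.4] [147.4 167.9] 89.9
scene 3931 rect c [1.3 6.7] [146.5 172.6] 0.9 U [-67.5  73.4] W [-78.6  92. ] z0 86.0 slope mm/100 [-0.72  1.15]
  rim [-0.3  2.6] [198.1 169.9] 90.0
```

```bash
python3 -m handwheel '[{"wx":0,"wy":0,"wz":-0.6,"dx":-1.9,"dy":-4.6,"dz":0,"gripper":2},{"wx":0,"wy":0,"wz":0,"dx":0,"dy":0,"dz":0,"gripper":2},{"wx":0,"wy":0,"wz":0,"dx":0,"dy":0,"dz":0,"gripper":2},{"wx":0,"wy":0,"wz":0,"dx":0,"dy":0,"dz":0,"gripper":2}]'; python3 tray.py 77 110
```

```text
clock: 14.22
eef_pos: [530.2, -345.1, 86.4]
orientation: [3.142, -0.0, -0.11]
ft_force: [0.4, 0.2, -6.1]
opening: 10.4
finger_force: 59.7
[ 530.2 -345.1   86.4] [ 1.80e+02 -2.00e-02 -6.32e+00]
top 1379 rect c [ 0.6 21.1] [130.3 142.9] 89.5 U [-69.7  71.6] W [-37.2  85.7] z0 88.3 slope mm/100 [-0.24  0.1 ]
  rim [-0.  22.4] [168.  154.3] 0.0
scene 3963 rect c [1.  1.6] [172.6 145.6] 89.8 U [-69.   72.1] W [-83.7  86.7] z0 86.5 slope mm/100 [-0.65  1.06]
  rim [-0.3  2.4] [169.8 198.1] 0.1
```

```bash
python3 -m handwheel '[{"wx":0,"wy":0,"wz":0.2,"dx":-0.8,"dy":0.4,"dz":-8,"gripper":2},{"wx":0,"wy":0,"wz":0,"dx":0,"dy":0,"dz":-6,"gripper":2},{"wx":0,"wy":0,"wz":0,"dx":0,"dy":0,"dz":-3,"gripper":2},{"wx":0,"wy":0,"wz":0,"dx":0,"dy":0,"dz":0,"gripper":2}]'
python3 -m handwheel '[{"wx":0,"wy":0,"wz":0,"dx":0,"dy":0,"dz":-2,"gripper":2},{"wx":0,"wy":0,"wz":0,"dx":0,"dy":0,"dz":-1.5,"gripper":2},{"wx":0,"wy":0,"wz":0,"dx":0,"dy":0,"dz":0,"gripper":2}]'
python3 -m handwheel '[{"wx":0,"wy":0,"wz":0,"dx":0,"dy":0,"dz":-1.5,"gripper":2},{"wx":0,"wy":0,"wz":0,"dx":0,"dy":0,"dz":0,"gripper":2}]'
```

```text
clock: 14.65
eef_pos: [528.8, -344.2, 67.9]
orientation: [-3.141, 0.002, -0.107]
ft_force: [-0.6, 0.5, -5.3]
opening: 10.2
finger_force: 59.6
clock: 14.9
eef_pos: [529.3, -344.6, 65.4]
orientation: [-3.141, 0.0, -0.107]
ft_force: [0.2, -0.6, -4.7]
opening: 10.3
finger_force: 59.6
clock: 15.07
eef_pos: [529.4, -344.6, 64.0]
orientation: [-3.141, 0.0, -0.107]
ft_force: [0.5, -0.2, -4.2]
opening: 10.1
finger_force: 59.6
```

```bash
python3 -m handwheel '[{"wx":0,"wy":0,"wz":0,"dx":0,"dy":0,"dz":-0.8,"gripper":2},{"wx":0,"wy":0,"wz":0,"dx":0,"dy":0,"dz":0,"gripper":2}]'
python3 -m handwheel '[{"wx":0,"wy":0,"wz":0,"dx":0,"dy":0,"dz":-0.8,"gripper":2},{"wx":0,"wy":0,"wz":0,"dx":0,"dy":0,"dz":0,"gripper":2}]'
python3 -m handwheel '[{"wx":0,"wy":0,"wz":0,"dx":0,"dy":0,"dz":-0.6,"gripper":2},{"wx":0,"wy":0,"wz":0,"dx":0,"dy":0,"dz":0,"gripper":2}]'
```

```text
clock: 15.23
eef_pos: [529.4, -344.6, 63.3]
orientation: [-3.142, -0.0, -0.107]
ft_force: [0.1, 1.0, -5.4]
opening: 10.4
finger_force: 59.6
clock: 15.4
eef_pos: [529.3, -344.6, 62.5]
orientation: [-3.141, 0.0, -0.107]
ft_force: [-0.5, -0.6, -5.3]
opening: 10.7
finger_force: 59.6
clock: 15.57
eef_pos: [529.4, -344.6, 61.9]
orientation: [-3.141, 0.0, -0.107]
ft_force: [0.8, 0.7, -4.6]
opening: 10.2
finger_force: 59.7
```

```bash
python3 -m handwheel '[{"wx":0,"wy":0,"wz":0,"dx":0,"dy":0,"dz":-0.6,"gripper":2},{"wx":0,"wy":0,"wz":0,"dx":0,"dy":0,"dz":0,"gripper":2}]'
python3 -m handwheel '[{"wx":0,"wy":0,"wz":0,"dx":0,"dy":0,"dz":-0.6,"gripper":2},{"wx":0,"wy":0,"wz":0,"dx":0,"dy":0,"dz":0,"gripper":2}]'
```

```text
clock: 15.73
eef_pos: [529.4, -344.6, 61.7]
orientation: [-3.141, -0.0, -0.107]
ft_force: [-2.8, 3.0, 3.4]
opening: 10.5
finger_force: 60.7
clock: 15.9
eef_pos: [529.4, -344.6, 61.7]
orientation: [-3.141, -0.0, -0.107]
ft_force: [-5.2, 6.0, 14.2]
opening: 10.3
finger_force: 62.3
```

Seated on the ledge at the predicted TCP height (61.7). I release, rise and check.

```bash
python3 -m handwheel '[{"wx":0,"wy":0,"wz":0,"dx":0,"dy":0,"dz":0.5,"gripper":10},{"wx":0,"wy":0,"wz":0,"dx":0,"dy":0,"dz":0.3,"gripper":18},{"wx":0,"wy":0,"wz":0,"dx":0,"dy":0,"dz":0,"gripper":30},{"wx":0,"wy":0,"wz":0,"dx":0,"dy":0,"dz":0,"gripper":35}]'
python3 -m handwheel '[{"wx":0,"wy":0,"wz":0,"dx":0,"dy":0,"dz":8,"gripper":35},{"wx":0,"wy":0,"wz":0,"dx":0,"dy":0,"dz":20,"gripper":35},{"wx":0,"wy":0,"wz":0,"dx":0,"dy":0,"dz":30,"gripper":35},{"wx":0,"wy":0,"wz":0,"dx":0,"dy":0,"dz":30,"gripper":40},{"wx":0,"wy":0,"wz":0,"dx":0,"dy":0,"dz":0,"gripper":50}]'
python3 -m handwheel '[{"wx":0,"wy":0,"wz":5,"dx":-5,"dy":36,"dz":0,"gripper":50},{"wx":0,"wy":0,"wz":5,"dx":-5,"dy":36,"dz":0,"gripper":50},{"wx":0,"wy":0,"wz":5,"dx":-5,"dy":36,"dz":0,"gripper":50},{"wx":0,"wy":0,"wz":5,"dx":-5,"dy":36,"dz":0,"gripper":50},{"wx":0,"wy":0,"wz":5,"dx":-5,"dy":36,"dz":0,"gripper":50}]'
python3 -m handwheel '[{"wx":0,"wy":0,"wz":5,"dx":-5,"dy":36,"dz":0,"gripper":50},{"wx":0,"wy":0,"wz":5,"dx":-5,"dy":36,"dz":0,"gripper":50},{"wx":0,"wy":0,"wz":5,"dx":-5,"dy":36,"dz":0,"gripper":50},{"wx":0,"wy":0,"wz":5,"dx":-5,"dy":36,"dz":0,"gripper":50},{"wx":0,"wy":0,"wz":5,"dx":-5,"dy":36,"dz":0,"gripper":50}]'
python3 tray.py 50 68;python3 - <<'E'
from h import *
im=np.load('pics/top_t.npz')['im'];cv2.imwrite('pics/top4.png',cv2.resize(im[130:250,130:450,::-1],(800,300),interpolation=cv2.INTER_CUBIC))
E
```

```text
clock: 16.23
eef_pos: [529.5, -344.8, 61.7]
orientation: [3.141, -0.0, -0.107]
ft_force: [-0.3, -0.8, -0.0]
opening: 34.8
finger_force: 0.0
clock: 16.65
eef_pos: [531.0, -346.5, 155.5]
orientation: [3.139, -0.006, -0.107]
ft_force: [1.1, -0.2, 0.3]
opening: 49.7
finger_force: 0.0
clock: 17.07
eef_pos: [504.0, -163.1, 150.0]
orientation: [3.141, -0.001, 0.334]
ft_force: [-0.0, -0.6, -0.6]
opening: 50.0
finger_force: 0.0
clock: 17.48
eef_pos: [479.0, 16.9, 150.2]
orientation: [3.141, -0.001, 0.77]
ft_force: [0.7, -0.8, 0.0]
opening: 49.8
finger_force: 0.0
[479.   16.9 150.2] [ 1.7997e+02 -6.0000e-02  4.4120e+01]
top 2498 rect c [-8.6 -1.9] [159.2 177.2] 0.3 U [-85.8  70. ] W [-86.4  85.6] z0 63.0 slope mm/100 [0.62 0.16]
  rim [-0.2 -0.4] [168.6 200.3] 0.1
scene 4370 rect c [4.8 1.5] [167.2 173.3] 0.1 U [-76.   86.6] W [-84.1  86.8] z0 61.4 slope mm/100 [-0.75  0.9 ]
  rim [-0.7  2.4] [171.3 198.3] 0.1
```

View pics/top4.png

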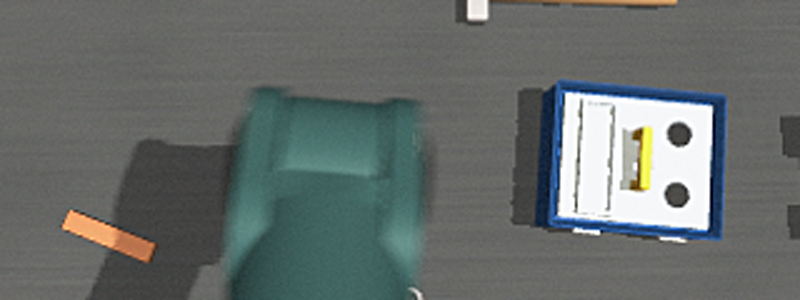

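The tray lies level at top z≈62, fully home, with the nest at (597,160) on the +y side. Now the drift.

```bash
python3 -m handwheel '[{"wx":0,"wy":0,"wz":3.4,"dx":-3.3,"dy":35,"dz":0,"gripper":50},{"wx":0,"wy":0,"wz":3.4,"dx":-3.3,"dy":35,"dz":0,"gripper":50},{"wx":0,"wy":0,"wz":3.4,"dx":-3.3,"dy":35,"dz":0,"gripper":50},{"wx":0,"wy":0,"wz":3.4,"dx":-3.3,"dy":35,"dz":0,"gripper":50},{"wx":0,"wy":0,"wz":3.4,"dx":-3.3,"dy":35,"dz":0,"gripper":50}]'
python3 -m handwheel '[{"wx":0,"wy":0,"wz":3.4,"dx":-3.3,"dy":35,"dz":-20,"gripper":45},{"wx":0,"wy":0,"wz":3.1,"dx":-3.3,"dy":30,"dz":-25,"gripper":45},{"wx":0,"wy":0,"wz":0,"dx":0,"dy":0,"dz":-25,"gripper":45},{"wx":0,"wy":0,"wz":0,"dx":0,"dy":0,"dz":-20,"gripper":45},{"wx":0,"wy":0,"wz":0,"dx":0,"dy":0,"dz":0,"gripper":45}]'
python3 -m handwheel '[{"wx":0,"wy":0,"wz":0,"dx":0,"dy":0,"dz":0,"gripper":45},{"wx":0,"wy":0,"wz":0,"dx":0,"dy":0,"dz":0,"gripper":45}]'
```

```text
clock: 18.0
eef_pos: [462.8, 191.8, 150.1]
orientation: [3.141, -0.001, 1.065]
ft_force: [1.4, 0.0, -0.4]
opening: 49.9
finger_force: 0.0
clock: 18.42
eef_pos: [454.8, 254.5, 56.7]
orientation: [-3.14, 0.004, 1.176]
ft_force: [-2.0, -0.2, -0.7]
opening: 45.0
finger_force: 0.0
clock: 18.58
eef_pos: [457.1, 255.2, 60.9]
orientation: [3.141, -0.001, 1.175]
ft_force: [0.5, -0.2, 0.7]
opening: 45.2
finger_force: 0.0
```

```bash
python3 -m handwheel '[{"wx":0,"wy":0,"wz":0.3,"dx":-1.4,"dy":6.8,"dz":-10,"gripper":45},{"wx":0,"wy":0,"wz":0,"dx":0,"dy":0,"dz":-25,"gripper":45},{"wx":0,"wy":0,"wz":0,"dx":0,"dy":0,"dz":-20,"gripper":45},{"wx":0,"wy":0,"wz":0,"dx":0,"dy":0,"dz":-8,"gripper":45},{"wx":0,"wy":0,"wz":0,"dx":0,"dy":0,"dz":-2,"gripper":45}]'
python3 -m handwheel '[{"wx":0,"wy":0,"wz":0,"dx":0,"dy":0,"dz":0,"gripper":45},{"wx":0,"wy":0,"wz":0,"dx":0,"dy":0,"dz":0,"gripper":40}]'
```

```text
clock: 19.0
eef_pos: [454.5, 262.1, -6.2]
orientation: [-3.141, 0.001, 1.181]
ft_force: [-0.5, 0.1, -0.1]
opening: 45.3
finger_force: 0.0
clock: 19.17
eef_pos: [455.5, 262.5, -4.4]
orientation: [3.141, -0.001, 1.181]
ft_force: [-0.5, -1.1, -0.1]
opening: 39.9
finger_force: 0.0
```

```bash
python3 -m handwheel '[{"wx":0,"wy":0,"wz":0,"dx":0,"dy":0,"dz":-1,"gripper":30},{"wx":0,"wy":0,"wz":0,"dx":0,"dy":0,"dz":0,"gripper":15},{"wx":0,"wy":0,"wz":0,"dx":0,"dy":0,"dz":0,"gripper":12},{"wx":0,"wy":0,"wz":0,"dx":0,"dy":0,"dz":0,"gripper":12},{"wx":0,"wy":0,"wz":0,"dx":0,"dy":0,"dz":0,"gripper":12}]'
python3 -m handwheel '[{"wx":0,"wy":0,"wz":0,"dx":0,"dy":0,"dz":5,"gripper":12},{"wx":0,"wy":0,"wz":0,"dx":0,"dy":0,"dz":20,"gripper":12},{"wx":0,"wy":0,"wz":0,"dx":0,"dy":0,"dz":35,"gripper":12},{"wx":0,"wy":0,"wz":0,"dx":0,"dy":0,"dz":40,"gripper":12},{"wx":0,"wy":0,"wz":0,"dx":0,"dy":0,"dz":35,"gripper":12}]'
```

```text
clock: 19.58
eef_pos: [455.3, 262.6, -5.4]
orientation: [3.141, -0.001, 1.181]
ft_force: [-1.8, -0.3, 9.6]
opening: 22.6
finger_force: 59.1
clock: 20.0
eef_pos: [454.5, 261.7, 130.8]
orientation: [-3.141, 0.001, 1.181]
ft_force: [0.8, 1.9, -5.8]
opening: 22.5
finger_force: 60.4
```

```bash
python3 -m handwheel '[{"wx":0,"wy":0,"wz":-3,"dx":3,"dy":-18,"dz":0,"gripper":12},{"wx":0,"wy":0,"wz":-4.1,"dx":4.4,"dy":-31,"dz":0,"gripper":12},{"wx":0,"wy":0,"wz":-4.1,"dx":4.4,"dy":-31,"dz":0,"gripper":12},{"wx":0,"wy":0,"wz":-4.1,"dx":4.4,"dy":-31,"dz":0,"gripper":12},{"wx":0,"wy":0,"wz":-4.1,"dx":4.4,"dy":-31,"dz":0,"gripper":12}]'
python3 -m handwheel '[{"wx":0,"wy":0,"wz":-4.1,"dx":4.4,"dy":-31,"dz":0,"gripper":12},{"wx":0,"wy":0,"wz":-4.1,"dx":4.4,"dy":-31,"dz":0,"gripper":12},{"wx":0,"wy":0,"wz":-4.1,"dx":4.4,"dy":-31,"dz":0,"gripper":12},{"wx":0,"wy":0,"wz":-4.1,"dx":4.4,"dy":-31,"dz":0,"gripper":12},{"wx":0,"wy":0,"wz":-4.1,"dx":4.4,"dy":-31,"dz":0,"gripper":12}]'
python3 -m handwheel '[{"wx":0,"wy":0,"wz":-4.1,"dx":4.4,"dy":-31,"dz":0,"gripper":12},{"wx":0,"wy":0,"wz":-4.1,"dx":4.4,"dy":-31,"dz":0,"gripper":12},{"wx":0,"wy":0,"wz":-4.1,"dx":4.4,"dy":-31,"dz":0,"gripper":12},{"wx":0,"wy":0,"wz":-4.1,"dx":4.4,"dy":-31,"dz":0,"gripper":12},{"wx":0,"wy":0,"wz":-4.1,"dx":4.4,"dy":-31,"dz":0,"gripper":12}]'
python3 -m handwheel '[{"wx":0,"wy":0,"wz":-4.1,"dx":4.4,"dy":-31,"dz":0,"gripper":12},{"wx":0,"wy":0,"wz":-4.1,"dx":4.4,"dy":-31,"dz":0,"gripper":12},{"wx":0,"wy":0,"wz":0,"dx":0,"dy":0,"dz":0,"gripper":12},{"wx":0,"wy":0,"wz":0,"dx":0,"dy":0,"dz":0,"gripper":12},{"wx":0,"wy":0,"wz":0,"dx":0,"dy":0,"dz":0,"gripper":12}]'
```

```text
clock: 20.42
eef_pos: [475.0, 118.6, 128.7]
orientation: [-3.141, -0.0, 0.839]
ft_force: [0.7, -0.1, -5.4]
opening: 22.4
finger_force: 60.3
clock: 20.83
eef_pos: [497.0, -36.4, 128.7]
orientation: [-3.141, -0.0, 0.481]
ft_force: [0.9, 0.5, -6.4]
opening: 22.6
finger_force: 60.3
clock: 21.25
eef_pos: [519.1, -191.2, 128.6]
orientation: [-3.141, -0.0, 0.123]
ft_force: [1.6, 0.4, -6.2]
opening: 22.5
finger_force: 60.3
clock: 21.67
eef_pos: [527.8, -251.5, 128.3]
orientation: [-3.141, 0.001, -0.016]
ft_force: [-0.8, 1.5, -6.3]
opening: 22.5
finger_force: 60.8
```

```bash
python3 -m handwheel '[{"wx":0,"wy":0,"wz":-2.7,"dx":3.4,"dy":-24.1,"dz":0,"gripper":12},{"wx":0,"wy":0,"wz":-2.6,"dx":3.4,"dy":-24.1,"dz":-10,"gripper":12},{"wx":0,"wy":0,"wz":0,"dx":0,"dy":0,"dz":-25,"gripper":12},{"wx":0,"wy":0,"wz":0,"dx":0,"dy":0,"dz":0,"gripper":12},{"wx":0,"wy":0,"wz":0,"dx":0,"dy":0,"dz":0,"gripper":12}]'
cat > dr.py <<'E'
from h import *
s=arm.get_state();print(s["eef_pos"].round(1),np.degrees(s["orientation"]).round(2))
a=np.radians(-6.2);u=np.array([np.cos(a),np.sin(a)]);w=np.array([-u[1],u[0]]);C=np.array([529.6,-345.4])
for n in("top","scene"):
    im,D=read_camera(n);P=cloud(n,D).astype(float);z=P[...,2];i=im.astype(int)
    U=(P[...,:2]-C)@u;W=(P[...,:2]-C)@w
    def f(t,m):
        if m.sum()<15:return
        r=cv2.minAreaRect(np.c_[U[m],W[m]].astype(np.float32));print(n,t,m.sum(),np.round(r[0],1),np.round(r[1],1),round(r[2],1),"U",np.percentile(U[m],[.5,99.5]).round(1),"W",np.percentile(W[m],[.5,99.5]).round(1),"z",np.percentile(z[m],[2,50,98]).round(1))
    near=(abs(U)<90)&(abs(W)<105)
    f("drift",near&(W>20)&(i[...,0]>i[...,2]+50)&(z>66)&(z<140))
    f("rim",near&(i[...,2]>i[...,0]+40)&(z>67)&(z<80))
    f("tray",near&(abs(U)<75)&(abs(W)<90)&(im.min(2)>110)&(i.max(2)-i.min(2)<50)&(z>56)&(z<72))
    f("handle",near&(abs(W)<15)&(i[...,0]>i[...,2]+60)&(z>84)&(z<102))
    cv2.imwrite(f"pics/{n}_d.png",cv2.resize(im[150:345,20:280,::-1] if n=="scene" else im[150:240,330:450,::-1],(800,600),interpolation=cv2.INTER_CUBIC))
E
python3 dr.py
```

```text
clock: 22.08
eef_pos: [534.6, -298.6, 92.9]
orientation: [-3.14, 0.002, -0.107]
ft_force: [1.0, 0.7, -4.3]
opening: 22.8
finger_force: 61.1
[ 534.6 -298.6   92.9] [-1.7992e+02  1.2000e-01 -6.1400e+00]
top drift 94 [40.6 46.6] [31.5 23.8] 2.8 U [25.  56.4] W [35.3 58.5] z [108.  122.1 126.2]
top rim 175 [26.8 82.6] [ 81.  179.8] 58.4 U [-67.8  83.8] W [ 2.7 99.8] z [67.2 72.8 77. ]
top tray 419 [ 5.1 47.4] [ 78.6 131. ] 89.5 U [-56.9  70.4] W [ 9.1 86.3] z [59.3 63.1 69.8]
scene drift 495 [ 5.7 47.9] [ 24.1 106.6] 89.7 U [-45.2  58.6] W [35.9 59.3] z [103.4 122.7 125.3]
scene rim 825 [-0.2  2.3] [170.7 198. ] 0.2 U [-83.8  84.2] W [-96.3 101.1] z [67.2 71.6 74.8]
scene tray 3691 [-1.5  1.4] [146.9 172.9] 0.1 U [-73.6  70.6] W [-83.7  86.7] z [58.7 61.4 67.9]
scene handle 195 [1.8 1.4] [70.3 13.3] 0.6 U [-32.9  36.9] W [-5.3  7.8] z [85.5 92.6 95. ]
```

The drift is aligned over the nest to within 2 mm. I lower it.

```bash
python3 -m handwheel '[{"wx":0,"wy":0,"wz":0,"dx":-1.6,"dy":0.2,"dz":-10,"gripper":12},{"wx":0,"wy":0,"wz":0,"dx":0,"dy":0,"dz":-10,"gripper":12},{"wx":0,"wy":0,"wz":0,"dx":0,"dy":0,"dz":-6,"gripper":12},{"wx":0,"wy":0,"wz":0,"dx":0,"dy":0,"dz":0,"gripper":12},{"wx":0,"wy":0,"wz":0,"dx":0,"dy":0,"dz":0,"gripper":12}]'
python3 -m handwheel '[{"wx":0,"wy":0,"wz":0,"dx":0,"dy":0,"dz":-3,"gripper":12},{"wx":0,"wy":0,"wz":0,"dx":0,"dy":0,"dz":0,"gripper":12}]'; python3 dr.py
```

```text
clock: 22.6
eef_pos: [533.2, -299.7, 67.1]
orientation: [-3.141, 0.001, -0.108]
ft_force: [-0.2, -0.4, -6.1]
opening: 22.1
finger_force: 61.1
clock: 22.77
eef_pos: [533.5, -299.8, 64.4]
orientation: [-3.142, -0.0, -0.108]
ft_force: [0.3, 0.5, -6.4]
opening: 22.1
finger_force: 61.2
[ 533.5 -299.8   64.4] [-180.     -0.     -6.21]
top drift 81 [38.7 44.8] [29.5 24.9] 4.1 U [24.1 53.7] W [33.6 57.3] z [76.8 93.6 97. ]
top rim 172 [36.1 80.4] [ 77.  167.3] 56.0 U [-53.1  83.9] W [ 4.2 99.8] z [67.5 72.8 77.1]
top tray 320 [14. 50.] [113.6  73.3] 0.2 U [-38.6  70.6] W [14.9 86.2] z [59.1 63.4 70.8]
scene drift 481 [ 5.  45.8] [ 25.2 105.5] 89.9 U [-43.7  57.3] W [34.  58.1] z [ 75.8  93.3 105.4]
scene rim 797 [0.4 2.6] [198.1 169.4] 89.9 U [-83.6  84.1] W [-96.3 100.8] z [67.3 71.6 75.1]
scene tray 3363 [-1.4  1.2] [147.2 173. ] 0.0 U [-72.6  70.7] W [-83.7  86.8] z [58.6 61.4 68.1]
scene handle 188 [1.  1.1] [71.7 13. ] 0.8 U [-33.2  36. ] W [-5.4  7.7] z [86.5 92.7 95.1]
```

```bash
python3 -m handwheel '[{"wx":0,"wy":0,"wz":0,"dx":0,"dy":1,"dz":-2,"gripper":12},{"wx":0,"wy":0,"wz":0,"dx":0,"dy":0,"dz":-2,"gripper":12},{"wx":0,"wy":0,"wz":0,"dx":0,"dy":0,"dz":-1,"gripper":12},{"wx":0,"wy":0,"wz":0,"dx":0,"dy":0,"dz":0,"gripper":12}]'
python3 -m handwheel '[{"wx":0,"wy":0,"wz":0,"dx":0,"dy":0,"dz":-1.2,"gripper":12},{"wx":0,"wy":0,"wz":0,"dx":0,"dy":0,"dz":0,"gripper":12}]'
python3 -m handwheel '[{"wx":0,"wy":0,"wz":0,"dx":0,"dy":0,"dz":-0.7,"gripper":12},{"wx":0,"wy":0,"wz":0,"dx":0,"dy":0,"dz":0,"gripper":12}]'
```

```text
clock: 23.2
eef_pos: [533.4, -298.7, 59.3]
orientation: [-3.141, 0.0, -0.108]
ft_force: [0.0, -0.4, -5.1]
opening: 22.6
finger_force: 61.2
clock: 23.37
eef_pos: [533.4, -298.8, 58.2]
orientation: [-3.141, 0.0, -0.108]
ft_force: [-0.1, -0.5, -6.7]
opening: 22.7
finger_force: 61.2
clock: 23.53
eef_pos: [533.4, -298.8, 57.6]
orientation: [-3.141, 0.0, -0.108]
ft_force: [-0.2, -1.1, -6.2]
opening: 22.5
finger_force: 61.2
```

```bash
python3 -m handwheel '[{"wx":0,"wy":0,"wz":0,"dx":0,"dy":0,"dz":-0.6,"gripper":12},{"wx":0,"wy":0,"wz":0,"dx":0,"dy":0,"dz":0,"gripper":12}]'
python3 -m handwheel '[{"wx":0,"wy":0,"wz":0,"dx":0,"dy":0,"dz":-0.5,"gripper":12},{"wx":0,"wy":0,"wz":0,"dx":0,"dy":0,"dz":0,"gripper":12}]'
```

```text
clock: 23.7
eef_pos: [533.4, -298.8, 57.0]
orientation: [-3.141, 0.0, -0.108]
ft_force: [-0.5, 0.2, -6.0]
opening: 22.3
finger_force: 61.2
clock: 23.87
eef_pos: [533.5, -298.9, 56.7]
orientation: [-3.141, -0.0, -0.108]
ft_force: [-1.4, 0.8, -1.3]
opening: 22.2
finger_force: 61.5
```

Contact at the nest floor height. I release slightly, rise and clear off.

```bash
python3 -m handwheel '[{"wx":0,"wy":0,"wz":0,"dx":0,"dy":0,"dz":-0.3,"gripper":12},{"wx":0,"wy":0,"wz":0,"dx":0,"dy":0,"dz":0,"gripper":25},{"wx":0,"wy":0,"wz":0,"dx":0,"dy":0,"dz":0,"gripper":30},{"wx":0,"wy":0,"wz":0,"dx":0,"dy":0,"dz":0,"gripper":31}]'
python3 -m handwheel '[{"wx":0,"wy":0,"wz":0,"dx":0,"dy":0,"dz":4,"gripper":31},{"wx":0,"wy":0,"wz":0,"dx":0,"dy":0,"dz":20,"gripper":31},{"wx":0,"wy":0,"wz":0,"dx":0,"dy":0,"dz":35,"gripper":31},{"wx":0,"wy":0,"wz":0,"dx":0,"dy":0,"dz":40,"gripper":31},{"wx":0,"wy":0,"wz":0,"dx":0,"dy":0,"dz":20,"gripper":31}]'
python3 -m handwheel '[{"wx":0,"wy":0,"wz":0,"dx":0,"dy":30,"dz":0,"gripper":31},{"wx":0,"wy":0,"wz":0,"dx":0,"dy":40,"dz":0,"gripper":31},{"wx":0,"wy":0,"wz":0,"dx":0,"dy":40,"dz":0,"gripper":31},{"wx":0,"wy":0,"wz":0,"dx":0,"dy":40,"dz":0,"gripper":31},{"wx":0,"wy":0,"wz":0,"dx":0,"dy":40,"dz":0,"gripper":31}]'
python3 -m handwheel '[{"wx":0,"wy":0,"wz":0,"dx":0,"dy":40,"dz":0,"gripper":31},{"wx":0,"wy":0,"wz":0,"dx":0,"dy":30,"dz":0,"gripper":31},{"wx":0,"wy":0,"wz":0,"dx":0,"dy":0,"dz":0,"gripper":31},{"wx":0,"wy":0,"wz":0,"dx":0,"dy":0,"dz":0,"gripper":31}]'
python3 dr.py
```

```text
clock: 24.2
eef_pos: [533.7, -299.0, 56.4]
orientation: [3.141, -0.001, -0.108]
ft_force: [-0.2, -0.5, -0.3]
opening: 31.0
finger_force: 0.0
clock: 24.62
eef_pos: [534.1, -299.9, 179.6]
orientation: [3.14, -0.003, -0.109]
ft_force: [0.5, -1.2, -0.7]
opening: 30.8
finger_force: 0.0
clock: 25.03
eef_pos: [533.2, -107.1, 175.6]
orientation: [-3.141, -0.001, -0.109]
ft_force: [1.1, -0.1, -0.5]
opening: 31.3
finger_force: 0.0
clock: 25.37
eef_pos: [533.6, -37.0, 175.5]
orientation: [-3.141, -0.0, -0.105]
ft_force: [0.6, -0.6, -0.7]
opening: 30.8
finger_force: 0.0
[533.6 -37.  175.5] [-1.7997e+02 -2.0000e-02 -6.0200e+00]
top drift 378 [ 0.5 46.5] [109.5  24.5] 0.1 U [-53.5  54.5] W [34.3 58.5] z [70.6 86.4 90.3]
top rim 624 [-0.3 -0. ] [168.7 199.2] 0.2 U [-84.2  83.6] W [-99.   99.3] z [67.3 72.6 77.3]
top tray 2191 [-0.3 -1.3] [175.9 143.5] 89.9 U [-71.6  70.3] W [-86.9  85.8] z [59.2 63.2 69.8]
top handle 123 [-1.5 -0.4] [67.9 11.5] 0.5 U [-35.3  32.2] W [-5.9  5.4] z [86.2 94.5 98.1]
scene drift 593 [ 2.8 47.4] [ 24. 110.] 89.7 U [-51.1  57.3] W [35.5 59.4] z [68.3 85.5 88. ]
scene rim 967 [-0.7  2.6] [170.9 198.3] 0.0 U [-84.6  84.1] W [-96.3 100.9] z [67.2 71.7 74.9]
scene tray 3691 [-1.5  1.4] [147.1 173.1] 0.1 U [-73.9  70.5] W [-83.6  87. ] z [58.7 61.5 68.5]
scene handle 195 [1.3 1.3] [70.5 13.1] 0.3 U [-33.4  36. ] W [-5.3  7.9] z [86.  92.6 95. ]
```

View pics/top_d.png

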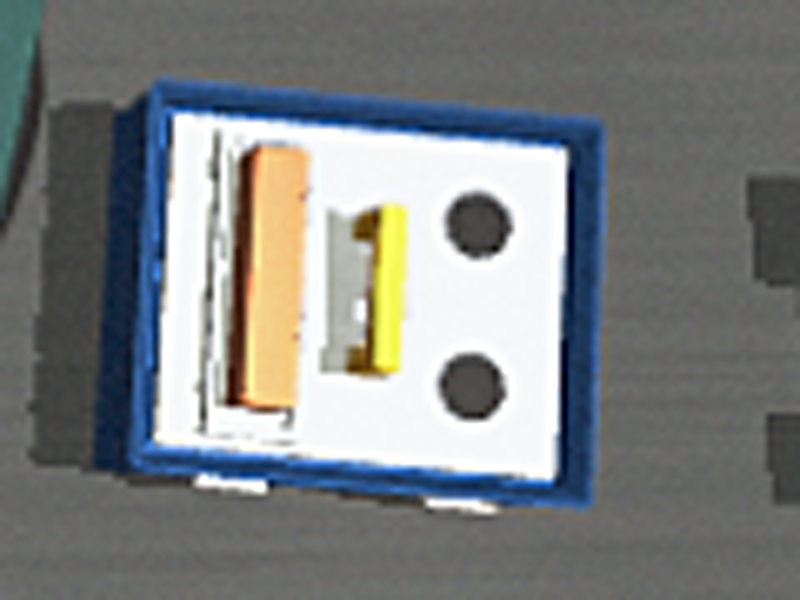

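The drift at (275,278) lies in the nest, centred at (0.5, 46.5) with its top at 86. The tray is level and centred, and the arm is clear. I hand in.

```bash
python3 -c "
from bench import job_done
print(job_done())"
```

```text
the job is handed in; nothing more can be done
None
```

The job is handed in: the punch stands in its cavity, the tray is flat and home on the ledge, the drift is in its nest, and the clock stood at about 25 s; no verdict came back.

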